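# Load the ointment-jar shaker and set its timer

## Task

Open the jar shaker's clear hood fully, lifting it over the orange bumps, stand every ointment jar that is there upright in the grey tray, one to a bay, then slide the hood back over the bumps until it is fully closed and down. After that turn the timer past its red 20-minute top mark and back down to the green mark at 10 minutes, and let go. Leave the bottle, the bowl and the spatula where they are.

Things in the scene. Friction and masses are not known exactly. Their poses are not given: they have to be found in the camera images.
- machine: Cream bench jar shaker, fixed. Base 215 (x) x 360 (y) x 50 mm high; origin at the centre of its underside; x points away from the robot at yaw 0. Its +y half carries a grey open tray centred at x 0, y +85 mm, 155 x 155 mm outside, walls 5 mm thick with tops 70 mm above the bench, divided into four bays. At the start the clear hood covers the tray; it opens to the machine's -y end.
- bay0 (a point): Centre of the floor of tray bay 0 (70 x 70 mm inside), 55 mm above the bench. Its axes are the machine's. A jar stands in it with 12 mm of room all round; any jar may go in any bay, one in each.
- bay1 (a point): Centre of the floor of tray bay 1 (70 x 70 mm inside), 55 mm above the bench. Its axes are the machine's. A jar stands in it with 12 mm of room all round; any jar may go in any bay, one in each.
- bay2 (a point): Centre of the floor of tray bay 2 (70 x 70 mm inside), 55 mm above the bench. Its axes are the machine's. A jar stands in it with 12 mm of room all round; any jar may go in any bay, one in each.
- bay3 (a point): Centre of the floor of tray bay 3 (70 x 70 mm inside), 55 mm above the bench. Its axes are the machine's. A jar stands in it with 12 mm of room all round; any jar may go in any bay, one in each.
- hood_slide (a joint): Hood's slide, m: 0 closed over the tray (stop), 0.17 fully open (stop), along the machine's -y. Friction 1 N; stays where left. Orange feet under the hood's skirts meet two orange bumps 10 mm high on the rails: with the hood down it leaves 0 by 4 mm only, and coming back it stops at 0.036. Between these it must be held lifted over 10 mm; beyond 0.036 it slides freely, down on its rails.
- hood (a joint): Hood's lift, m: 0 down on the rails, 0.030 upper stop. It stays level, weighs about 0.35 kg and sinks by itself when let go. A clear plate 188 (x) x 160 (y) mm with clear skirts on its two long sides and white edges; when down its top is 122 mm above the bench, its underside 7 mm over the lids of jars standing in the bays.
- hood_grip (a point): Grip point of the hood, moves with it: in the dark green upright handle on the centre of its top. Handle 44 mm long along the machine's x, 14 mm thick along the machine's y, 122 to 162 mm above the bench with the hood down; this point is then 147 mm above the bench. Axes as the machine's.
- timer_box: Cream timer box, fixed, 84 (x) x 94 (y) x 45 mm high, white round dial on top; origin at the centre of its underside. Marks around the knob: 0 minutes towards the box's +y, growing clockwise from above by 0.1 rad a minute; long black marks every 5 minutes, a broad green mark at 10, a broad red mark at 20, the top mark.
- timer (a joint): Turn of the timer knob in rad, growing clockwise from above: 0.1 rad is one minute, so 1.0 = green mark (10 minutes), 2.0 = red top mark (20 minutes); stops at 0 and 2.4. It stays where it is left; takes about 0.05 N m to turn.
- timer_grip (a point): Point on the knob's axis, 80 mm above the bench, fixed to the box and with its axes: the height to grip the knob's black bar, 42 mm long, 14 mm wide, its upright sides from 57 to 87 mm above the bench. At 0 the bar lies along the box's y, its white pointer line at the +y end; it turns with the knob.
- jar0: Closed ointment jar, white with a dark green lid, upright cylinder 46 mm in diameter, 56 mm high, about 110 g; origin at the centre of its underside. Two to four jars are present, standing on the bench to the left of the shaker.
- jar1: Closed ointment jar, white with a blue lid, upright cylinder 46 mm in diameter, 56 mm high, about 110 g; origin at the centre of its underside. Two to four jars are present, standing on the bench to the left of the shaker.
- jar2: Closed ointment jar, white with an orange lid, upright cylinder 46 mm in diameter, 56 mm high, about 110 g; origin at the centre of its underside. Two to four jars are present, standing on the bench to the left of the shaker.
- jar3: Closed ointment jar, white with a grey lid, upright cylinder 46 mm in diameter, 56 mm high, about 110 g; origin at the centre of its underside. Two to four jars are present, standing on the bench to the left of the shaker.
- bottle: Amber bottle, 56 mm in diameter, 120 mm high; origin at its underside. Leave alone.
- mortar: White bowl, 84 mm across, 55 mm high; origin at its underside. Leave alone.
- spatula: Spatula 200 mm long lying on a glass slab 6 mm thick, left of the jars; origin at its underside. Leave alone.
There are look-alikes about, which are no part of the job. What is meant by the timer_box is not blue, purple or turquoise, and is the smaller of those in its own colour.

How it is judged:
On the way, in this order (a step that is already met when the one before it is completed fails the run):
1. the hood is fully open (value of joint hood_slide above 0.155 m), for 0.2 s.
2. every jar that is there stands upright in a tray bay ((horizontal distance between jar0 and bay0 below 0.022 m or horizontal distance between jar0 and bay1 below 0.022 m or horizontal distance between jar0 and bay2 below 0.022 m or horizontal distance between jar0 and bay3 below 0.022 m) and z of jar0 in the frame of machine between 0.045 and 0.062 m and angle between each of jar0, jar1, jar2, jar3's own z axis and vertical below 0.15 rad and (horizontal distance between jar1 and bay0 below 0.022 m or horizontal distance between jar1 and bay1 below 0.022 m or horizontal distance between jar1 and bay2 below 0.022 m or horizontal distance between jar1 and bay3 below 0.022 m) and z of jar1 in the frame of machine between 0.045 and 0.062 m and (horizontal distance between jar2 and bay0 below 0.022 m or horizontal distance between jar2 and bay1 below 0.022 m or horizontal distance between jar2 and bay2 below 0.022 m or horizontal distance between jar2 and bay3 below 0.022 m) and z of jar2 in the frame of machine between 0.045 and 0.062 m and (horizontal distance between jar3 and bay0 below 0.022 m or horizontal distance between jar3 and bay1 below 0.022 m or horizontal distance between jar3 and bay2 below 0.022 m or horizontal distance between jar3 and bay3 below 0.022 m) and z of jar3 in the frame of machine between 0.045 and 0.062 m), for 0.2 s.
3. the hood is fully closed and down behind its bumps, over the jars (all of step 2 and value of joint hood_slide below 0.006 m and value of joint hood below 0.004 m), for 0.2 s.
4. the timer has been turned past its red 20-minute top mark (value of joint timer above 2 rad), for 0.1 s.
At the end, for the whole second after the job is handed in: Every jar present stands still and upright (within 0.15 rad) on the floor of a tray bay (within 22 mm of a bay's centre), the hood is closed (slide under 6 mm) and down (lift under 4 mm), and the timer stands at 10 minutes within one minute (0.9 to 1.1 rad) (all of step 3 and value of joint timer between 0.9 and 1.1 rad and linear speed of each of jar0, jar1, jar2, jar3 below 0.02 m/s); the robot touches nothing.
It fails at once if the bottle, the bowl or the spatula is pushed more than 40 mm or the bottle knocked over (distance of any of bottle, mortar, spatula from where it was at the start of the episode above 0.04 m or angle between bottle's own z axis and vertical above 0.5 rad).
Of jar0, jar1, jar2, jar3 only 2 to 4 are there at a start; the rules pass over those that are not, and their reading is None.
At some moment in a run one of jar0, jar1, jar2, jar3 may be knocked a few centimetres aside while the robot is not near it.
It also fails if it takes over 210 s, if anything falls off the work surface, if the arm or the gripper's body presses on something with over 40 N, if the wrist force passes 120 N, or if a joint passes its speed limit or range.

## Robot

A 6-joint arm with a two-finger parallel gripper is mounted at the origin on the work surface. World frame = base frame: x ahead of the robot, y to its left, z up, the work surface at z = 0. Lengths are in m, angles in rad, forces in N, time in s.
With the tool pointing down it reaches from about 0.35 to 0.875 m from the base axis. Payload 4.2 kg.
Tool frame: the origin (TCP) lies at the centre of the arm's flange, where the gripper is bolted on; the fingertips stand finger_overhang ahead of it and the grasp point (between the pads) lies 155 mm ahead of it (finger_overhang is the distance from the TCP to the fingertips, in m); z points along the fingers, y is the direction in which the jaws open and shut (so a half turn about z gives the same grasp; the last joint's range is limited). The gripper opens to 85 mm and grips with 20 to 120 N. Pads are 22 mm wide; open, the fingers measure 114 mm over their backs; the gripper's body (76 mm by 85 mm) begins 54 mm behind the grasp point. The pads swing forward as they close: fully open they stand 13 mm farther back than shut.
Start: joints at [-1.008, 0.385, 0.008, 0, -1.194, -0.259], TCP at [0.187, -0.596, 0.405] pointing down, gripper open.
Joint ranges: [-3.14, 3.14], [-1.21, 2.06], [-1.07, 1.41], [-3.16, 2.05], [-2.99, -0.16], [-3.1, 3.1]. Speed limits (rad/s): [2.79, 2.79, 3.14, 3.14, 3.14, 3.14].

## Interface

Orientations are given as a unit quaternion [w, x, y, z].
In Python, from bench import * gives the robot as it stands.
- The arm moves only by the tool jog_arm, never from a script. Its argument "steps" is one flat list of numbers, 5 for each row, row after row: the opening, from 0 (shut) to 1 (fully open), then the shift along the tool's x, y, z in mm, then the turn about the tool's z in rad. A call has 1 to 10 rows; each row is the pose to reach, as a shift and turn from the pose commanded when the call began, along the tool's axes at that moment; what a row does not reach only later rows make up. A row lasts 1/10 s, in which the tool goes at most 50 mm and 8.59 degrees, less where a joint would pass 70% of its speed; a pose out of reach is approached as far as the arm can. A call with a gripper value outside its range is refused whole. The fingers move at their own pace and stop on an object; "force" is the grip in N (left out, the last holds). Time passes only in rows, so rows that repeat a pose let the fingers close. It gives the time, the measured TCP pose, the force and the opening at its end, in the units of the state.
- get_state(): the state, without advancing time (a new reading comes with each control period).
- camera(name): name is "side" or "top" or "wrist"; returns (picture, depth): 400x640x3 uint8, red, green, blue; 400x640 float32, m along the optical axis (not along the pixel's ray), 0 where there is no reading.
- camera_model(name): a dict with "K" (3x3 intrinsics, pixels), "dist" ([k1, k2, p1, p2, k3] as OpenCV has them; the pictures are not rectified), "origin" and "rotation" of the camera in the world. Camera axes: x right, y down, z forward; pixel columns grow to the right and rows downward; lengths in m; the calibration is good to about 2 mm. A picture is of the moment at which its call begins: read the wrist's pose just before it. camera_model takes no time and is no camera call; for the wrist camera it gives the pose at the moment of the call.
- sign_off(): hands the job in, once; it reports no verdict.
The state is a dict: "t": time; "joint_positions": joint angles; "joint_velocities": joint speeds; "joint_efforts": joint torques, N m; "position": TCP position; "tool_rot": TCP orientation; "force": force on the tool from outside, world axes, zero at the start; "torque": the same for the moment, N m; "gripper_width": finger opening in m.
Only numpy, scipy, OpenCV 4.12 (cv2) and the standard library are available. Lean on these libraries where they do the work, as an engineer would, in place of code of your own. Each camera call takes 0.05 s, during which the arm holds its last target.

## Working session

There is one attempt and no reset: what is moved stays moved. The work goes in short steps, Python scripts to look and compute and a tool call to move; the robot and the scene stay as the last step left them, time stands still between calls to the robot, and variables do not carry over. Pictures are saved under pics/ and viewed, and the job is handed in when it is done.

Besides the shell and the picture viewer there is one more tool, called after ">>>" by a JSON object that holds its "fn" and its "kwargs", one argument or row to a line. jog_arm: Moves the arm, as the interface text tells. Its arguments: {"type":"object","properties":{"steps":{"type":"array"},"force":{"type":"number"}},"required":["steps"]}

```bash
mkdir -p pics; ls
cat > h.py <<'E'
from bench import *
import numpy as np, cv2
def snap(n,f):
    m=camera_model(n); p,d=camera(n); cv2.imwrite('pics/'+f+'.png',p[:,:,::-1]); np.savez('pics/'+f+'.npz',p=p,d=d,K=m['K'],dist=m['dist'],o=m['origin'],R=m['rotation'])
    return p,d,m
def load(f):
    z=np.load('pics/'+f+'.npz'); return z['p'],z['d'],dict(K=z['K'],dist=z['dist'],origin=z['o'],rotation=z['R'])
def ray(m,uv):
    uv=np.array(uv,float).reshape(-1,1,2)
    n=cv2.undistortPoints(uv,np.array(m['K'],float),np.array(m['dist'],float)).reshape(-1,2)
    return np.c_[n,np.ones(len(n))]@np.array(m['rotation']).T
def plane(m,uv,z):
    r=ray(m,uv); o=np.array(m['origin']); return o+r*((z-o[2])/r[:,2])[:,None]
def depthpt(m,uv,d):
    r=ray(m,uv); o=np.array(m['origin']); return o+r*np.array([d[int(v),int(u)] for u,v in np.array(uv).reshape(-1,2)])[:,None]
E
python3 - <<'E'
from h import *
print(get_state())
for n in ('top','side','wrist'):
    p,d,m=snap(n,n+'0'); print(n,m['origin'],m['rotation'],m['K'])
E
```

```text
pics
{'t': 0.0, 'joint_positions': array([-1.00841833e+00,  3.85569730e-01,  6.58498941e-03, -4.75698480e-04,
       -1.19397631e+00, -2.58604718e-01]), 'joint_velocities': array([ 1.10634319e-03, -1.90097211e-06, -1.33586195e-03, -1.67697013e-03,
       -3.54410802e-04,  1.50296401e-03]), 'joint_efforts': array([-2.21217319e-04, -3.92284548e+01,  1.88396412e+01,  4.18623358e+00,
       -4.69894556e-03,  1.18821654e-05]), 'position': array([ 0.18692256, -0.59617377,  0.40360068]), 'tool_rot': array([-2.29225887e-04, -1.51216478e-01,  9.88500054e-01,  1.08066394e-03]), 'force': array([ 0.11909964, -0.29545727,  0.35237822]), 'torque': array([-0.00903487,  0.00668818, -0.01501609]), 'gripper_width': 0.08539139893112488}
top [0.42114964 0.02179658 1.56155842] [-0.01465814  0.71599928 -0.69725518  0.03107062] [[434.57233635   0.         320.15036579]
 [  0.         434.57233635 200.80515176]
 [  0.           0.           1.        ]]
side [-0.18869701  0.7280631   0.77613724] [ 0.18293989 -0.32664255  0.81386871 -0.4443595 ] [[363.44767123   0.         319.36933092]
 [  0.         363.44767123 200.98260131]
 [  0.           0.           1.        ]]
wrist [ 0.11824912 -0.61772547  0.37261731] [0.08428968 0.58529993 0.79801893 0.1161251 ] [[360.76582171   0.         317.42187891]
 [  0.         360.76582171 200.89773032]
 [  0.           0.           1.        ]]
```

```bash
sed -i "s/^import numpy.*/&\nfrom scipy.spatial.transform import Rotation as Rn\ndef qm(q):\n    q=np.array(q); return Rn.from_quat([q[1],q[2],q[3],q[0]]).as_matrix()/; s/np.array(m\['rotation'\])/qm(m['rotation'])/" h.py; cat h.py | head -20
```

```text
from bench import *
import numpy as np, cv2
from scipy.spatial.transform import Rotation as Rn
def qm(q):
    q=np.array(q); return Rn.from_quat([q[1],q[2],q[3],q[0]]).as_matrix()
def snap(n,f):
    m=camera_model(n); p,d=camera(n); cv2.imwrite('pics/'+f+'.png',p[:,:,::-1]); np.savez('pics/'+f+'.npz',p=p,d=d,K=m['K'],dist=m['dist'],o=m['origin'],R=m['rotation'])
    return p,d,m
def load(f):
    z=np.load('pics/'+f+'.npz'); return z['p'],z['d'],dict(K=z['K'],dist=z['dist'],origin=z['o'],rotation=z['R'])
def ray(m,uv):
    uv=np.array(uv,float).reshape(-1,1,2)
    n=cv2.undistortPoints(uv,np.array(m['K'],float),np.array(m['dist'],float)).reshape(-1,2)
    return np.c_[n,np.ones(len(n))]@qm(m['rotation']).T
def plane(m,uv,z):
    r=ray(m,uv); o=np.array(m['origin']); return o+r*((z-o[2])/r[:,2])[:,None]
def depthpt(m,uv,d):
    r=ray(m,uv); o=np.array(m['origin']); return o+r*np.array([d[int(v),int(u)] for u,v in np.array(uv).reshape(-1,2)])[:,None]
```

View pics/top0.png

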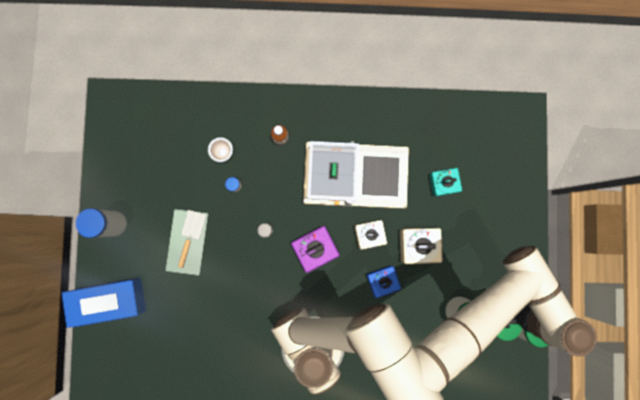

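View pics/side0.png

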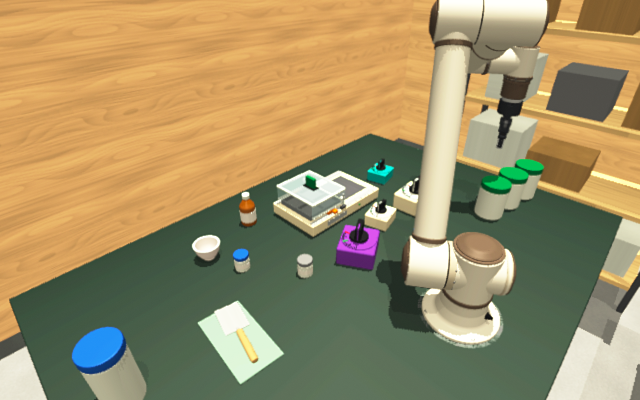

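View pics/wrist0.png

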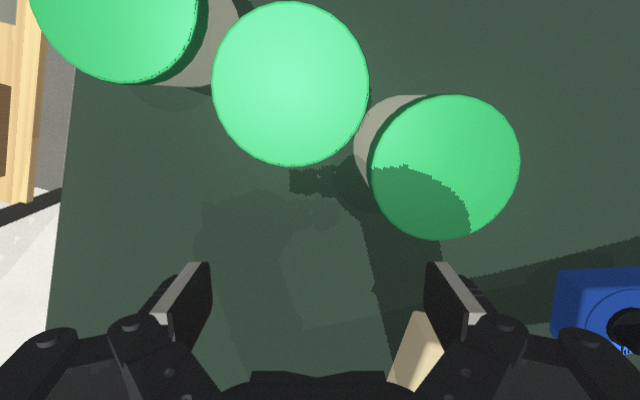

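Side and top show the following.

- Timer box candidates in the top picture: purple (316,249), small cream (371,235), large cream (422,246), blue (384,281), turquoise (447,181). I choose the small cream one.
- Jars: blue lid (233,184) and grey lid (265,230). The big blue canister (91,222) and the green canisters are look-alikes.

I'll check this in a close crop.

Run:
```python
from h import *
p,d,m=load('top0')
c=p[125:295,210:460]; cv2.imwrite('pics/c0.png',cv2.resize(c,None,fx=3.2,fy=3.2,interpolation=cv2.INTER_CUBIC)[:,:,::-1])
for n,uv,z in [('blue',(233,184),.056),('grey',(265,230),.056),('timer',(371,235),.05),('timerL',(422,246),.05),('handle',(334,171),.15),('bottle',(279,132),.1),('bowl',(220,150),.05)]:
    print(n,plane(m,[uv],z)[0].round(3),depthpt(m,[uv],d)[0].round(3))
p,d,m=load('side0')
c=p[150:290,190:430]; cv2.imwrite('pics/c1.png',cv2.resize(c,None,fx=3.2,fy=3.2,interpolation=cv2.INTER_CUBIC)[:,:,::-1])
```

```text
blue [0.569 0.292 0.056] [0.569 0.292 0.054]
grey [0.413 0.176 0.056] [0.413 0.176 0.054]
timer [ 0.405 -0.192  0.05 ] [ 0.406 -0.187  0.089]
timerL [ 0.371 -0.371  0.05 ] [ 0.374 -0.353  0.12 ]
handle [ 0.612 -0.053  0.15 ] [ 0.611 -0.052  0.157]
bottle [0.747 0.135 0.1  ] [0.742 0.134 0.12 ]
bowl [0.688 0.343 0.05 ] [0.695 0.352 0.008]
```

View pics/c0.png

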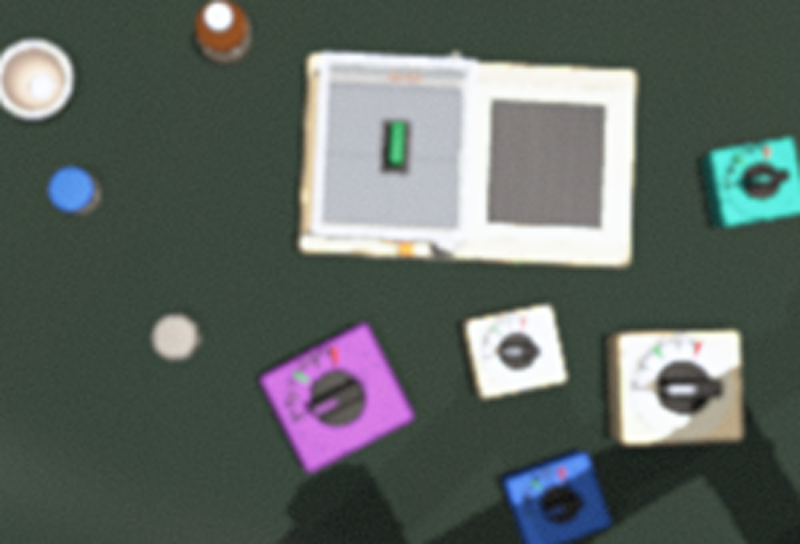

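View pics/c1.png

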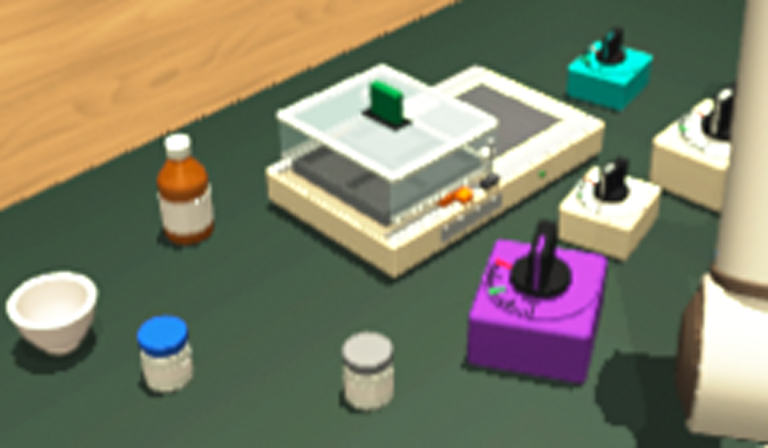

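The crops confirm it. The small cream box is at (371,235) in the top picture, next to the larger cream one. The hood is closed with its green handle at (334,171).

Run:
```python
from h import *
p,d,m=load('top0')
f=lambda u,v:(210+u/3.2,125+v/3.2)
P=plane(m,[f(637,70),f(631,265),f(300,250)],.05); print(P.round(4))
e=P[1]-P[2]; print('len y',np.linalg.norm(e), 'yaw from y', np.arctan2(-e[1],-e[0])-np.pi/2+0) # machine +y dir = P2-P1
yv=P[2]-P[1]; yaw=np.arctan2(yv[1],yv[0])-np.pi/2; print('yaw',yaw)
xv=P[0]-P[1]; print('len x',np.linalg.norm(xv),'yaw',np.arctan2(xv[1],xv[0]))
c=(P[0]+P[2])/2; print('centre',c)
# depth-based: base points near z .05 on the dark/cream part, hood plate z~.122
H,W=d.shape; vv,uu=np.mgrid[130:220,295:420]
uv=np.c_[uu.ravel(),vv.ravel()]; X=depthpt(m,uv,d)
for lo,hi in((.04,.06),(.142,.17)):
    s=(X[:,2]>lo)&(X[:,2]<hi); 
    if s.any():
        r=cv2.minAreaRect((X[s,:2]*1000).astype(np.float32)); print(lo,s.sum(),r, X[s].mean(0))
# knob/timer
vv,uu=np.mgrid[215:255,350:392]
uv=np.c_[uu.ravel(),vv.ravel()]; X=depthpt(m,uv,d)
for lo,hi in((.035,.055),(.075,.1)):
    s=(X[:,2]>lo)&(X[:,2]<hi); r=cv2.minAreaRect((X[s,:2]*1000).astype(np.float32)); print('timer',lo,s.sum(),r,X[s].mean(0))
hsv=cv2.cvtColor(p,cv2.COLOR_RGB2HSV)
for n,uv,R in (('blue',(233,184),14),('grey',(265,230),14)):
    u,v=uv; sub=X=None
    vv,uu=np.mgrid[v-R:v+R+1,u-R:u+R+1]; q=np.c_[uu.ravel(),vv.ravel()]; X=depthpt(m,q,d); s=X[:,2]>.045
    print(n,s.sum(),X[s].mean(0),cv2.minEnclosingCircle((X[s,:2]*1000).astype(np.float32)))
```

```text
[[ 0.7192 -0.3216  0.05  ]
 [ 0.5033 -0.3175  0.05  ]
 [ 0.5099  0.0448  0.05  ]]
len y 0.3624472276115364 yaw from y -0.01824420593734999
yaw -0.01824420593734999
len x 0.21595585046999796 yaw -0.018615718579638337
centre [ 0.61453479 -0.13835483  0.05      ]
0.04 3402 ((616.274169921875, -137.11463928222656), (360.58612060546875, 216.179443359375), 89.02983093261719) [ 0.60893498 -0.20096968  0.05134595]
0.142 65 ((617.829833984375, -51.85104751586914), (43.98167037963867, 13.413908004760742), 1.1817976236343384) [ 0.61674273 -0.05162563  0.16130384]
timer 0.035 526 ((408.3323669433594, -193.30352783203125), (84.09134674072266, 94.20271301269531), 12.789751052856445) [ 0.40877025 -0.19165318  0.04664838]
timer 0.075 52 ((408.78204345703125, -193.83294677734375), (13.49580192565918, 42.431880950927734), 2.505603551864624) [ 0.40774344 -0.19324664  0.08820615]
blue 149 [0.56894796 0.29032777 0.07712735] ((499.7618103027344, 168.47251892089844), 166.41436767578125)
grey 149 [0.41456217 0.17310355 0.0966596 ] ((415.2278137207031, 110.93161010742188), 89.33162689208984)
```

```bash
cat >> h.py <<'E'
def pose():
    s=get_state(); R=qm(s['tool_rot']); return s,R
def go(x,y,z,th=None):
    """target grasp point xyz & world angle of tool x axis -> shift in tool axes (mm), turn"""
    s,R=pose(); t=np.array([x,y,z+.155])-s['position']; sh=R.T@t*1000
    cur=np.arctan2(R[1,0],R[0,0]); tn=0 if th is None else -((th-cur+np.pi)%(2*np.pi)-np.pi)
    print('shift',sh.round(1),'turn',round(tn,3),'cur',s['position'].round(4),'th',round(cur,3),'tilt',R[:,2].round(4),'t',s['t'])
E
python3 - <<'E'
from h import *
go(.6178,-.0518,.25,np.pi-.018)
p,d,m=load('top0')
for n,(u,v),R in (('blue',(233,184),14),('grey',(265,230),14)):
    vv,uu=np.mgrid[v-R:v+R+1,u-R:u+R+1]; q=np.c_[uu.ravel(),vv.ravel()]; X=depthpt(m,q,d); s=(X[:,2]>.05)&(X[:,2]<.06)
    print(n,s.sum(),np.median(X[s],0),cv2.minEnclosingCircle((X[s,:2]*1000).astype(np.float32)))
import bench; print([x for x in dir(bench) if not x.startswith('_')])
E
```

```text
shift [-5.739e+02  3.907e+02 -5.000e-01] turn 0.322 cur [ 0.187  -0.5962  0.4039] th -2.838 tilt [-6.0e-04  1.5e-03 -1.0e+00] t 0.15
blue 109 [0.57183616 0.29509407 0.05633622] ((571.4810180664062, 294.7122802734375), 23.052915573120117)
grey 123 [0.41325259 0.17620335 0.05588962] ((414.4342041015625, 177.57701110839844), 23.11769676208496)
['PlanningError', 'camera', 'camera_model', 'finger_overhang', 'get_state', 'sign_off']
```

>>> {"fn": "jog_arm", "kwargs": {
  "steps": [1, -41, 28, 0, 0.03, 1, -82, 56, 0, 0.06, 1, -123, 84, 0, 0.09, 1, -164, 112, 0, 0.12, 1, -205, 140, 0, 0.15, 1, -246, 168, 0, 0.18, 1, -287, 196, 0, 0.21, 1, -328, 224, 0, 0.24, 1, -369, 252, 0, 0.27, 1, -410, 280, 0, 0.3],
  "force": 40
}}

```text
t: 1.15
position: [0.4952, -0.2046, 0.4047]
tool_rot: [-0.0, -0.001, 1.0, 0.0]
force: [0.0, -1.1, -1.4]
gripper_width: 0.0851
```

Run:
```python
from h import *
go(.6178,-.0518,.25,np.pi-.018)
print(finger_overhang)
```

```text
shift [-123.   152.5   -0.3] turn 0.021 cur [ 0.4952 -0.2046  0.4047] th -3.139 tilt [-0.  0. -1.] t 1.15
0.1734
```

>>> {"fn": "jog_arm", "kwargs": {
  "steps": [0.6, -40, 50, 0, 0.02, 0.6, -80, 100, 0, 0.02, 0.6, -123, 152.5, 0, 0.02, 0.6, -123, 152.5, 0, 0.02, 0.6, -123, 152.5, 0, 0.02]
}}

```text
t: 1.65
position: [0.6196, -0.0494, 0.4032]
tool_rot: [-0.0, 0.006, 1.0, 0.0]
force: [-1.5, -0.7, -1.2]
gripper_width: 0.051
```

Run:
```python
from h import *
go(.6178,-.0518,.147,np.pi-.018)
p,d,m=snap('wrist','w1'); p,d,m=snap('top','t1'); p,d,m=snap('side','s1')
```

```text
shift [  1.8  -2.5 101.2] turn 0.007 cur [ 0.6196 -0.0494  0.4032] th 3.131 tilt [-3.e-04  2.e-04 -1.e+00] t 1.65
```

View pics/w1.png

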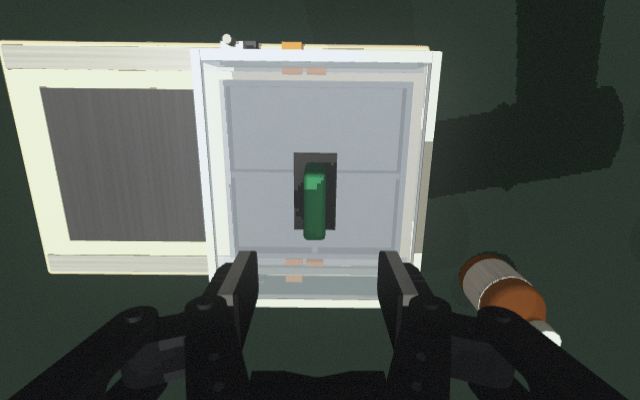

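View pics/s1.png

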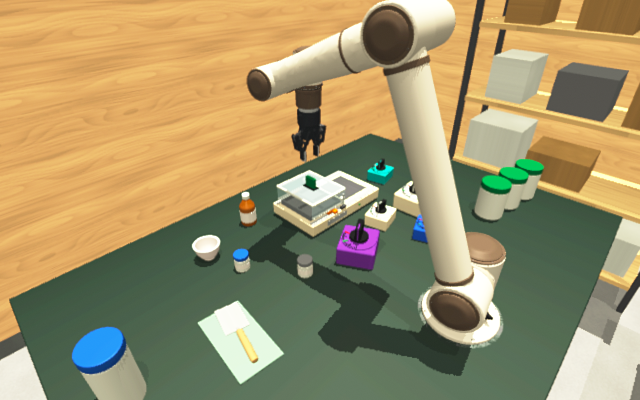

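The wrist view shows the handle at (315,200), between the jaws in the y direction. I'll go down now.

>>> {"fn": "jog_arm", "kwargs": {
  "steps": [0.6, 0, 0, 30, 0, 0.6, 0, 0, 60, 0, 0.6, 0, 0, 85, 0, 0.6, 0, 0, 101, 0, 0.6, 0, 0, 101, 0, 0.6, 0, 0, 101, 0, 0.6, 0, 0, 101, 0]
}}

```text
t: 2.5
position: [0.6171, -0.0541, 0.3054]
tool_rot: [0.001, 0.008, 1.0, 0.0]
force: [-0.4, -0.3, 0.2]
gripper_width: 0.051
```

Run:
```python
from h import *
go(.6178,-.0518,.147,np.pi-.018)
p,d,m=snap('wrist','w2')
```

```text
shift [-0.7  2.3  3.4] turn 0.001 cur [ 0.6171 -0.0541  0.3054] th 3.125 tilt [ 2.9e-03  1.0e-04 -1.0e+00] t 2.5
```

View pics/w2.png

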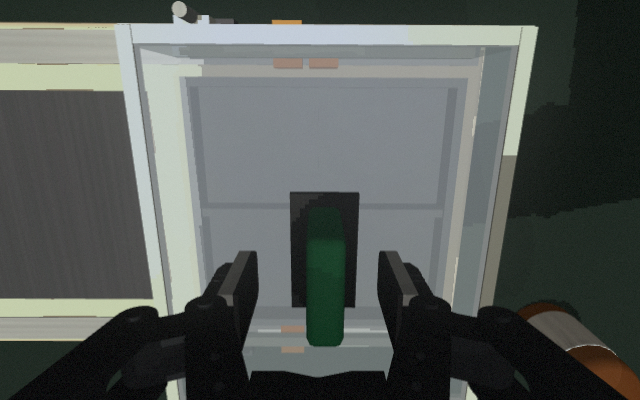

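>>> {"fn": "jog_arm", "kwargs": {
  "steps": [0.6, 0, 2, 3, 0, 0, 0, 2, 3, 0, 0, 0, 2, 3, 0, 0, 0, 2, 3, 0, 0, 0, 2, 3, 0, 0, 0, 2, 3, 0, 0, 0, 2, 3, 0],
  "force": 40
}}

```text
t: 3.25
position: [0.6169, -0.0515, 0.3009]
tool_rot: [0.0, 0.008, 1.0, 0.0]
force: [-0.3, -0.0, 2.4]
gripper_width: 0.0134
```

>>> {"fn": "jog_arm", "kwargs": {
  "steps": [0, 0, 0, -7, 0, 0, 0, 0, -14, 0, 0, 0, 0, -20, 0, 0, 0, 0, -20, 0, 0, 0, -20, -20, 0, 0, 0, -40, -20, 0, 0, 0, -60, -20, 0, 0, 0, -80, -20, 0, 0, 0, -100, -20, 0, 0, 0, -100, -20, 0]
}}

```text
t: 4.25
position: [0.6149, -0.1536, 0.3204]
tool_rot: [-0.001, 0.009, 1.0, -0.0]
force: [1.3, -1.2, -3.9]
gripper_width: 0.0134
```

Run:
```python
from h import *
s,R=pose(); print(s['position'],s['force'],s['gripper_width'],s['t'])
u=np.array([np.cos(-.018),np.sin(-.018)]); y=np.array([-u[1],u[0]]); print('slid',(s['position'][:2]-[.6175,-.0515])@y)
p,d,m=snap('side','s3')
```

```text
[ 0.61485992 -0.1536045   0.32039809] [ 1.31427664 -1.22497529 -3.88260561] 0.013445049209482193 4.25
slid -0.10213548198591695
```

View pics/s3.png

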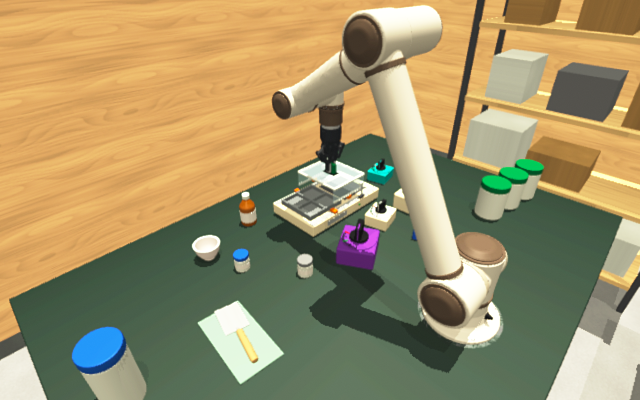

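The hood came with the gripper and shows at (330,178), lifted. I'll slide the rest of the way and lower it.

>>> {"fn": "jog_arm", "kwargs": {
  "steps": [0, 0, -20, 0, 0, 0, 0, -40, 0, 0, 0, 0, -58, 0, 0, 0, 0, -68, 0, 0, 0, 0, -68, 0, 0, 0, 0, -68, 7, 0, 0, 0, -68, 14, 0, 0, 0, -68, 19, 0, 0, 0, -68, 19, 0]
}}

```text
t: 5.2
position: [0.6138, -0.2191, 0.3011]
tool_rot: [-0.001, 0.008, 1.0, 0.0]
force: [-4.0, -1.5, -2.7]
gripper_width: 0.0136
```

Run:
```python
from h import *
s,R=pose(); print(s['position'],s['force'],s['gripper_width'],s['t'])
u=np.array([np.cos(-.018),np.sin(-.018)]); y=np.array([-u[1],u[0]]); print('slid',(s['position'][:2]-[.6175,-.0515])@y)
```

```text
[ 0.61380798 -0.21911592  0.30107204] [-3.95279912 -1.48060557 -2.67195183] 0.013614264757011491 5.2
slid -0.1676552234299556
```

>>> {"fn": "jog_arm", "kwargs": {
  "steps": [0, 0, 0, 0, 0, 0.6, 0, 0, 0, 0, 0.6, 0, 0, 0, 0, 0.6, 0, 0, 0, 0, 0.6, 0, 0, -40, 0, 0.6, 0, 0, -80, 0, 0.8, 0, 0, -110, 0, 1, 0, 0, -110, 0]
}}

```text
t: 6.0
position: [0.6151, -0.2197, 0.4188]
tool_rot: [0.007, 0.007, 1.0, -0.002]
force: [-0.2, -0.1, 0.4]
gripper_width: 0.078
```

```bash
cat >> h.py <<'E'
def top(f):
    p,d,m=snap('top',f); H,W=d.shape
    vv,uu=np.mgrid[100:300,160:460]; uv=np.c_[uu.ravel(),vv.ravel()]; X=depthpt(m,uv,d).reshape(200,300,3)
    return p,d,m,X
def blobs(X,lo,hi,box=None):
    s=((X[...,2]>lo)&(X[...,2]<hi)).astype(np.uint8)
    n,l,st,c=cv2.connectedComponentsWithStats(s)
    for i in range(1,n):
        if st[i,4]>30:
            q=X[l==i]; r=cv2.minAreaRect((q[:,:2]*1000).astype(np.float32)); cc=cv2.minEnclosingCircle((q[:,:2]*1000).astype(np.float32))
            print((lo,hi),'px',c[i].round()+[160,100],'n',st[i,4],'rect',np.round(r[0],1),np.round(r[1],1),round(r[2],1),'circ',np.round(cc[0],1),round(cc[1],1))
E
python3 - <<'E'
from h import *
p,d,m,X=top('t4'); blobs(X,.05,.06); blobs(X,.142,.17)
c=p[100:300,160:460]; cv2.imwrite('pics/c4.png',cv2.resize(c,None,fx=2.6,fy=2.6)[:,:,::-1])
go(.4144,.1776,.15,np.pi)
E
```

```text
(0.05, 0.06) px [218. 144.] n 82 rect [701.4 341.4] [57.8 81.4] 7.2 circ [691.7 341. ] 41.6
(0.05, 0.06) px [313. 146.] n 53 rect [713.2  19.7] [25.5 38.9] 0.2 circ [711.4  19.8] 22.0
(0.05, 0.06) px [310. 184.] n 244 rect [607.7  10. ] [ 65.8 191.6] 88.9 circ [607.5   7.9] 99.3
(0.05, 0.06) px [320. 162.] n 246 rect [657.4  -8.7] [56.  66.6] 86.8 circ [657.   -7.9] 41.1
(0.05, 0.06) px [443. 175.] n 31 rect [ 616.7 -441.7] [26.4 40.4] 46.1 circ [ 621.5 -436.5] 20.9
(0.05, 0.06) px [318. 182.] n 243 rect [583.   -4.5] [51.5 68.5] 89.8 circ [583.   -4.6] 42.3
(0.05, 0.06) px [232. 183.] n 119 rect [571.  295.2] [45.7 42.1] 0.3 circ [571.4 294.3] 23.2
(0.05, 0.06) px [446. 185.] n 61 rect [ 586.7 -452.6] [58.8 30.3] 83.9 circ [ 591.1 -453.2] 30.2
(0.05, 0.06) px [377. 204.] n 86 rect [ 513.9 -210.4] [119.2  13.3] 88.2 circ [ 520.6 -210.6] 59.6
(0.05, 0.06) px [265. 229.] n 121 rect [414.6 176.9] [44.3 43.4] 73.1 circ [414.6 177.2] 22.8
(0.05, 0.06) px [373. 229.] n 51 rect [ 427.3 -196.5] [24.6 56.4] 16.8 circ [ 424.4 -197.6] 28.4
(0.05, 0.06) px [370. 239.] n 53 rect [ 389.6 -191.9] [31.3 69.4] 1.4 circ [ 400.  -191.6] 35.1
(0.05, 0.06) px [384. 278.] n 49 rect [ 262.1 -239.5] [21.3 61.9] 15.8 circ [ 261.4 -239.7] 31.3
(0.142, 0.17) px [385. 173.] n 55 rect [ 609.  -218.5] [14.4 33.9] 89.2 circ [ 609.4 -218. ] 17.5
shift [207.3 394.1 108.4] turn -0.016 cur [ 0.6147 -0.2195  0.4156] th 3.126 tilt [ 0.0083 -0.0014 -1.    ] t 6.05
```

View pics/c4.png

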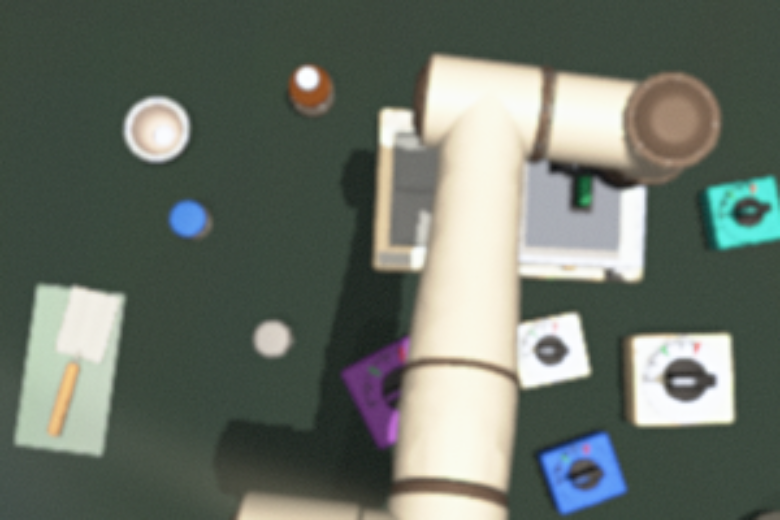

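Hood stays open with the handle at (385,173), and both jars are in place. Next is the grey jar.

>>> {"fn": "jog_arm", "kwargs": {
  "steps": [1, 22, 43, 0, 0, 1, 44, 86, 0, 0, 1, 66, 129, 0, 0, 1, 88, 172, 0, 0, 1, 110, 215, 0, 0, 1, 132, 258, 0, 0, 1, 154, 301, 10, 0, 1, 176, 344, 30, 0, 1, 200, 384, 60, 0, 1, 207, 395, 90, 0]
}}

```text
t: 7.05
position: [0.4123, 0.1811, 0.3216]
tool_rot: [0.001, 0.006, 1.0, 0.001]
force: [0.4, -0.3, -0.9]
gripper_width: 0.0853
```

>>> {"fn": "jog_arm", "kwargs": {
  "steps": [1, 0, 0, 10, 0, 1, 0, 0, 20, 0, 1, 0, 0, 20, 0, 1, 0, 0, 20, 0]
}}

```text
t: 7.45
position: [0.4144, 0.1784, 0.3023]
tool_rot: [0.001, 0.009, 1.0, 0.0]
force: [0.1, -0.2, 0.2]
gripper_width: 0.0854
```

Run:
```python
from h import *
go(.4146,.177,.037,np.pi)
p,d,m=snap('wrist','w5'); p,d,m,X=top('t5'); blobs(X[100:],.05,.06)
```

```text
shift [-1.000e-01 -1.400e+00  1.103e+02] turn -0.017 cur [0.4144 0.1784 0.3023] th 3.124 tilt [ 1.2e-03  6.0e-04 -1.0e+00] t 7.45
(0.05, 0.06) px [329. 101.] n 65 rect [517.8 -46.5] [10.9 97.8] 1.5 circ [516.3 -46.5] 49.0
(0.05, 0.06) px [354. 102.] n 61 rect [ 517.3 -133.7] [77.7 15.8] 87.2 circ [ 518.6 -133.8] 39.1
(0.05, 0.06) px [371. 130.] n 37 rect [ 424.6 -192.2] [20.1 44.2] 8.5 circ [ 419.1 -193. ] 22.3
(0.05, 0.06) px [383. 178.] n 51 rect [ 261.2 -231.6] [24.5 56.6] 22.7 circ [ 262.6 -231.2] 29.6
```

View pics/w5.png

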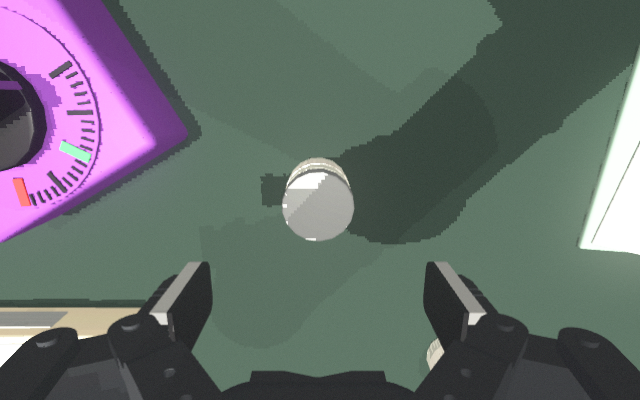

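The grey lid at (318,205) is centred between the jaws. I'll go down and grip.

>>> {"fn": "jog_arm", "kwargs": {
  "steps": [1, 0, -1, 30, 0, 1, 0, -1, 60, 0, 1, 0, -1, 90, 0, 1, 0, -1, 108, 0, 1, 0, -1, 108, 0, 0, 0, -1, 108, 0, 0, 0, -1, 108, 0, 0, 0, -1, 108, 0, 0, 0, -1, 108, 0, 0, 0, -1, 108, 0],
  "force": 30
}}

```text
t: 8.55
position: [0.4141, 0.1782, 0.1952]
tool_rot: [0.001, 0.008, 1.0, 0.001]
force: [0.0, -1.3, 7.2]
gripper_width: 0.0452
```

>>> {"fn": "jog_arm", "kwargs": {
  "steps": [0, 0, 0, 0, 0, 0, 0, 0, -25, 0, 0, 0, 0, -65, 0, 0, 0, 0, -110, 0, 0, 0, 0, -140, 0, 0, 0, 0, -140, 0]
}}

```text
t: 9.15
position: [0.4143, 0.1784, 0.3386]
tool_rot: [0.004, 0.008, 1.0, 0.004]
force: [-0.0, 0.4, -1.0]
gripper_width: 0.0455
```

Run:
```python
from h import *
u=np.array([np.cos(-.018),np.sin(-.018)]); y=np.array([-u[1],u[0]]); c=np.array([.616,-.137])
for a in(-.0375,.0375):
  for b in(.0475,.1225): print(a,b,c+a*u+b*y)
go(*(c-.0375*u+.0475*y),.094,np.pi-.018)
print(get_state()['gripper_width'])
snap('wrist','w6')
p,d,m,X=top('t6'); s=(X[:,:,2]>.065)&(X[:,:,2]<.075); s=s[:, :]
blobs(X,.064,.076)
cv2.imwrite('pics/c6.png',cv2.resize(p[130:230,280:430],None,fx=5,fy=5)[:,:,::-1])
```

```text
-0.0375 0.0475 [ 0.57936103 -0.08883273]
-0.0375 0.1225 [ 0.58071096 -0.01384488]
0.0375 0.0475 [ 0.65434888 -0.09018266]
0.0375 0.1225 [ 0.65569881 -0.01519481]
shift [-168.3 -265.3   89.2] turn 0.003 cur [0.4143 0.1784 0.3386] th 3.126 tilt [ 0.009   0.0074 -0.9999] t 9.15
0.045498783886844134
(0.064, 0.076) px [326. 174.] n 205 rect [619.  -32.9] [154.3 117.9] 1.6 circ [618.7 -22.5] 86.0
(0.064, 0.076) px [347. 152.] n 31 rect [ 692.7 -100.4] [55.9  7.2] 86.4 circ [ 689.9 -100.2] 28.0
(0.064, 0.076) px [353. 168.] n 46 rect [ 642.4 -126.8] [32.4 69.6] 64.8 circ [ 642.1 -127.4] 38.1
(0.064, 0.076) px [348. 191.] n 57 rect [ 554.3 -107.7] [41.2 84.4] 39.9 circ [570.1 -94.5] 42.2
(0.064, 0.076) px [316. 248.] n 600 rect [354.1   0.6] [114.7 128.7] 28.1 circ [356.2  -3.4] 75.7
(0.064, 0.076) px [421. 245.] n 591 rect [ 373.7 -367.5] [113.5 126.2] 1.4 circ [ 372.4 -365. ] 75.4
```

View pics/w6.png

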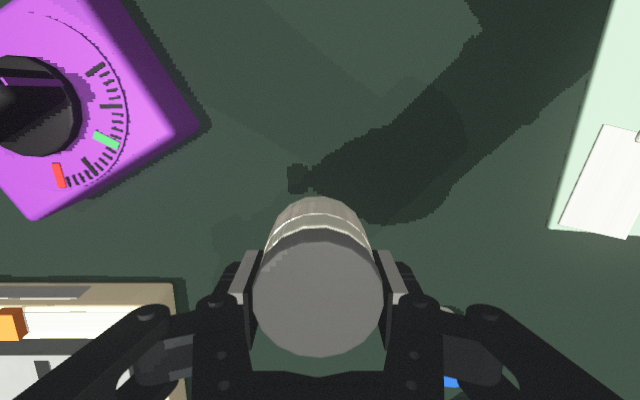

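View pics/c6.png

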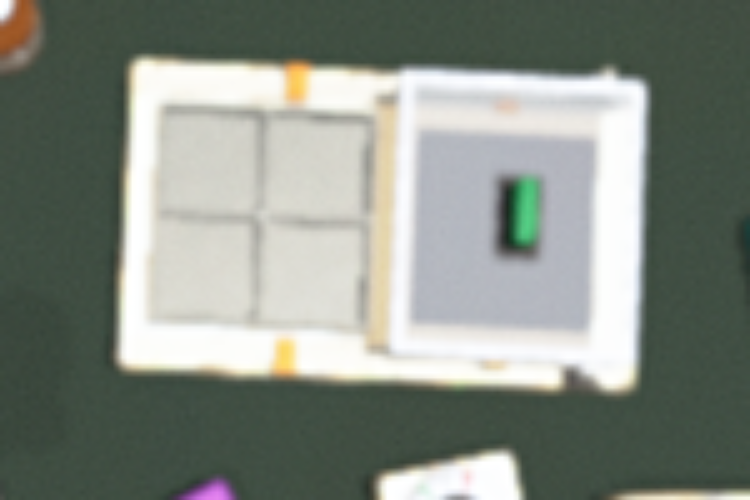

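Jar held (grey lid at (318,290)). The tray is empty, with its cross at about (332,173).

Run:
```python
from h import *
p,d,m=load('t6')
print(plane(m,[(280+262/5,130+215/5)],.07), 'expect',np.array([.616,-.137])+.085*np.array([.018,1]))
go(.5795,-.089,.17,np.pi-.018)
```

```text
[[ 0.61568785 -0.05146802  0.07      ]] expect [ 0.61753 -0.052  ]
shift [-170.8 -263.6    8.9] turn 0.001 cur [0.4131 0.1774 0.3342] th 3.125 tilt [ 8.0e-04  1.7e-03 -1.0e+00] t 9.25
```

>>> {"fn": "jog_arm", "kwargs": {
  "steps": [0, -30, -33, 0, 0, 0, -60, -66, 0, 0, 0, -90, -99, 0, 0, 0, -120, -132, 0, 0, 0, -150, -165, 0, 0, 0, -171, -188, 0, 0, 0, -171, -188, 0, 0, 0, -171, -188, 20, 0, 0, -171, -188, 40, 0, 0, -171, -188, 40, 0]
}}

```text
t: 10.25
position: [0.5796, -0.0129, 0.2891]
tool_rot: [-0.005, 0.008, 1.0, -0.001]
force: [-0.3, 0.5, -2.4]
gripper_width: 0.0452
```

Run:
```python
from h import *
go(.5805,-.014,.095,np.pi-.018)
snap('wrist','w7')
```

```text
shift [-1.4 -1.1 39.1] turn 0.001 cur [ 0.5796 -0.0129  0.2891] th 3.125 tilt [-0.0102 -0.0012 -0.9999] t 10.25
```

View pics/w7.png

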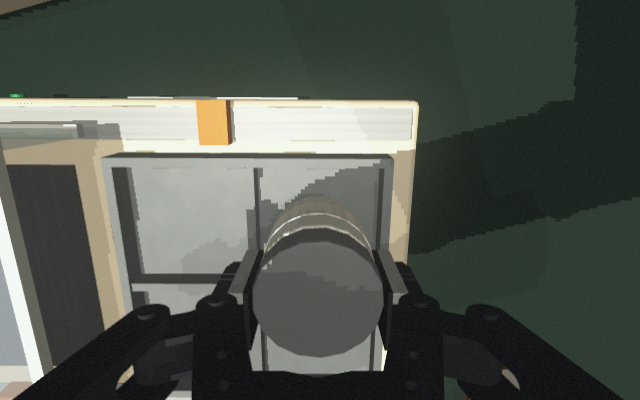

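The jar hangs over the bay, between the walls at (258,230) and (380,230). I'll lower it.

>>> {"fn": "jog_arm", "kwargs": {
  "steps": [0, -1, -1, 12, 0, 0, -1, -1, 24, 0, 0, -1, -1, 32, 0, 0, -1, -1, 36, 0, 0, -1, -1, 38, 0, 0, -1, -1, 38, 0, 0, -1, -1, 38, 0]
}}

```text
t: 11.0
position: [0.5827, -0.014, 0.2561]
tool_rot: [0.0, 0.008, 1.0, 0.0]
force: [0.1, 1.1, -0.8]
gripper_width: 0.0451
```

>>> {"fn": "jog_arm", "kwargs": {
  "steps": [0, 2, 0, 3, 0, 0, 2, 0, 5, 0, 0, 2, 0, 5, 0, 0, 2, 0, 5, 0]
}}

```text
t: 11.4
position: [0.5805, -0.014, 0.2507]
tool_rot: [0.0, 0.008, 1.0, -0.0]
force: [-0.4, 0.1, -0.6]
gripper_width: 0.0455
```

>>> {"fn": "jog_arm", "kwargs": {
  "steps": [0.72, 0, 0, 0, 0, 0.72, 0, 0, 0, 0, 0.72, 0, 0, 0, 0, 0.72, 0, 0, -30, 0, 0.72, 0, 0, -70, 0, 0.8, 0, 0, -110, 0, 1, 0, 0, -150, 0, 1, 0, 0, -150, 0]
}}

```text
t: 12.2
position: [0.5816, -0.014, 0.4079]
tool_rot: [0.007, 0.008, 1.0, 0.001]
force: [-0.8, -0.1, 0.6]
gripper_width: 0.0853
```

Run:
```python
from h import *
snap('wrist','w8'); p,d,m,X=top('t8'); blobs(X,.05,.06);blobs(X,.1,.118)
go(.571,.2945,.2,np.pi/2-.5)
go(.571,.2945,.2,np.pi)
```

```text
(0.05, 0.06) px [217. 149.] n 104 rect [690.3 343.8] [77.7 74.7] 2.2 circ [690.3 342.8] 41.6
(0.05, 0.06) px [351. 148.] n 112 rect [ 711.9 -110.3] [78.4 30.3] 79.1 circ [ 711.4 -110.2] 39.5
(0.05, 0.06) px [350. 162.] n 127 rect [ 657.1 -110.7] [29.7 68.1] 87.4 circ [ 656.6 -112.5] 35.5
(0.05, 0.06) px [357. 175.] n 62 rect [ 614.9 -138.7] [14.  88.9] 86.6 circ [ 615.1 -135. ] 44.5
(0.05, 0.06) px [343. 185.] n 267 rect [580.3 -89.5] [69.7 66.7] 88.6 circ [580.3 -90.3] 47.2
(0.05, 0.06) px [447. 177.] n 35 rect [ 619.2 -457.5] [15.5 41.5] 13.0 circ [ 615.5 -458.3] 21.0
(0.05, 0.06) px [230. 184.] n 66 rect [569.  304.6] [44.2 24.8] 15.4 circ [571.  297.4] 22.5
(0.05, 0.06) px [447. 184.] n 36 rect [ 589.7 -454.3] [44.2 18.9] 87.0 circ [ 595.9 -454.6] 22.1
(0.05, 0.06) px [319. 197.] n 237 rect [544.9 -17. ] [121.4  66.6] 87.5 circ [545.3 -14.2] 64.7
(0.05, 0.06) px [321. 189.] n 115 rect [565.7 -13.8] [38.3 69.8] 1.4 circ [567.5 -13.6] 38.9
(0.05, 0.06) px [356. 200.] n 192 rect [ 536.5 -153.3] [157.8  55.1] 89.1 circ [ 515.  -152.9] 79.0
(0.05, 0.06) px [371. 229.] n 60 rect [ 431.3 -193.3] [31.3 52.6] 1.5 circ [ 431.3 -193. ] 26.6
(0.05, 0.06) px [372. 239.] n 37 rect [ 389.7 -193.4] [17.4 51.5] 1.5 circ [ 391.4 -193.4] 26.0
(0.05, 0.06) px [383. 279.] n 54 rect [ 255.2 -233.7] [27.  64.4] 37.7 circ [ 249.3 -238.3] 32.2
(0.1, 0.118) px [322. 185.] n 54 rect [566.8 -14. ] [40.8 18. ] 81.5 circ [574.  -15.1] 20.5
shift [ 14.5 308.2  47.3] turn 2.054 cur [ 0.5803 -0.014   0.4019] th 3.125 tilt [ 0.0027  0.0011 -1.    ] t 12.3
shift [ 14.5 308.2  47.3] turn -0.016 cur [ 0.5803 -0.014   0.4019] th 3.125 tilt [ 0.0027  0.0011 -1.    ] t 12.3
```

View pics/w8.png

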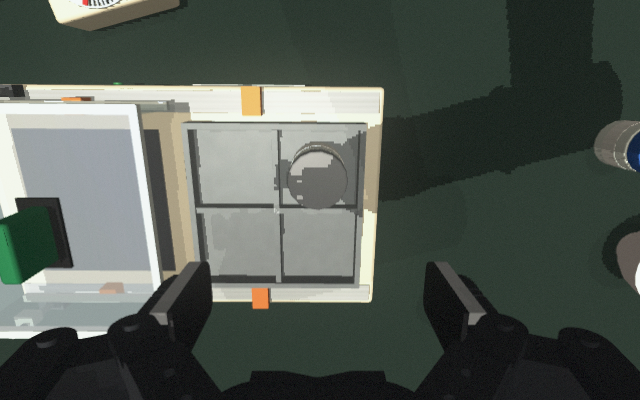

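View pics/t8.png

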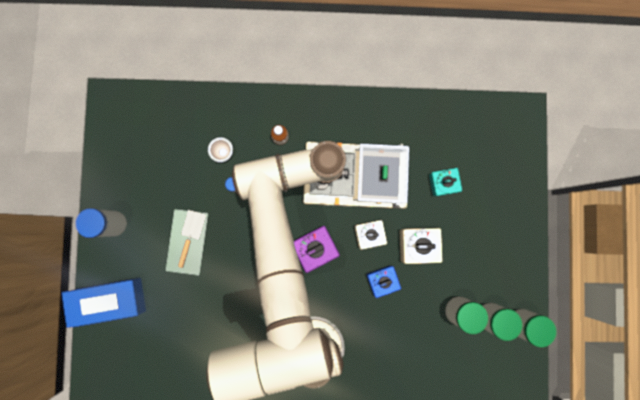

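The grey jar stands in its bay (wrist (318,180)). The blue jar is still at (232,184). I'll go to it.

>>> {"fn": "jog_arm", "kwargs": {
  "steps": [1, 2, 44, 0, 0, 1, 4, 88, 0, 0, 1, 6, 132, 0, 0, 1, 8, 176, 0, 0, 1, 10, 220, 10, 0, 1, 12, 264, 20, 0, 1, 14, 300, 40, 0, 1, 14, 308, 60, 0, 1, 14, 308, 70, 0, 1, 14, 308, 70, 0]
}}

```text
t: 13.3
position: [0.5709, 0.2936, 0.3275]
tool_rot: [-0.003, 0.008, 1.0, -0.002]
force: [-0.1, -0.6, -0.1]
gripper_width: 0.085
```

Run:
```python
from h import *
go(.571,.2945,.04,np.pi)
p,d,m=snap('wrist','w9')
p,d,m,X=top('t9'); blobs(X[50:],.1,.118);blobs(X[70:,:120],.05,.06)
```

```text
shift [ -0.8   1.4 132.5] turn -0.016 cur [0.5709 0.2936 0.3275] th 3.125 tilt [-0.0053 -0.0041 -1.    ] t 13.3
(0.1, 0.118) px [322. 132.] n 145 rect [580.3 -13.6] [44.1 43.8] 0.4 circ [580.  -14.6] 23.0
(0.05, 0.06) px [233. 116.] n 64 rect [562.5 293.5] [27.8 44.9] 2.7 circ [567.8 293.9] 22.9
```

View pics/w9.png

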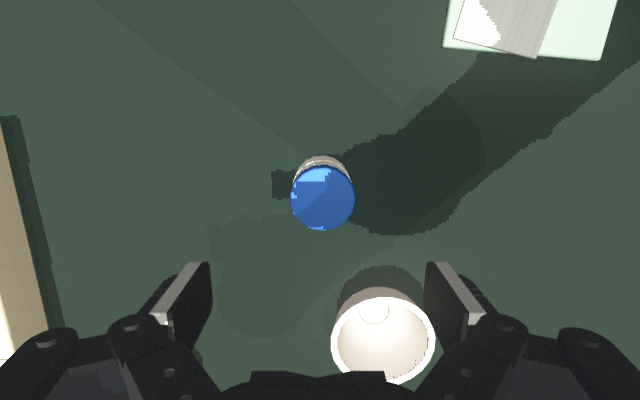

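The blue lid at (322,198) is centred, and the bowl at (380,340) is clear of the fingers. Going down.

>>> {"fn": "jog_arm", "kwargs": {
  "steps": [1, 0, 1, 30, 0, 1, 0, 1, 65, 0, 1, 0, 1, 95, 0, 1, 0, 1, 120, 0, 1, 0, 1, 130, 0, 1, 0, 1, 130, 0, 0, 0, 1, 130, 0, 0, 0, 1, 130, 0, 0, 0, 1, 130, 0, 0, 0, 1, 130, 0]
}}

```text
t: 14.4
position: [0.572, 0.2956, 0.2026]
tool_rot: [0.001, 0.008, 1.0, 0.001]
force: [-0.8, -1.0, 5.1]
gripper_width: 0.0451
```

>>> {"fn": "jog_arm", "kwargs": {
  "steps": [0, 0, 0, 0, 0, 0, 0, 0, 0, 0]
}}

```text
t: 14.6
position: [0.572, 0.2956, 0.2026]
tool_rot: [0.001, 0.008, 1.0, 0.001]
force: [-1.1, -0.5, 5.2]
gripper_width: 0.0452
```

>>> {"fn": "jog_arm", "kwargs": {
  "steps": [0, 0, 0, -30, 0, 0, 0, 0, -75, 0, 0, 0, 0, -120, 0, 0, 0, 0, -150, 0, 0, 0, 0, -150, 0]
}}

```text
t: 15.1
position: [0.5722, 0.2957, 0.3568]
tool_rot: [0.005, 0.008, 1.0, 0.003]
force: [0.2, -0.5, -0.9]
gripper_width: 0.0447
```

Run:
```python
from h import *
go(.6557,-.0152,.16,np.pi-.018)
p,d,m,X=top('t10'); 
cv2.imwrite('pics/c10.png',cv2.resize(p[130:230,200:430],None,fx=3.4,fy=3.4)[:,:,::-1])
```

```text
shift [ -87.9 -309.9   40.5] turn 0.003 cur [0.5722 0.2957 0.3568] th 3.126 tilt [ 0.0093  0.0065 -0.9999] t 15.1
```

View pics/c10.png

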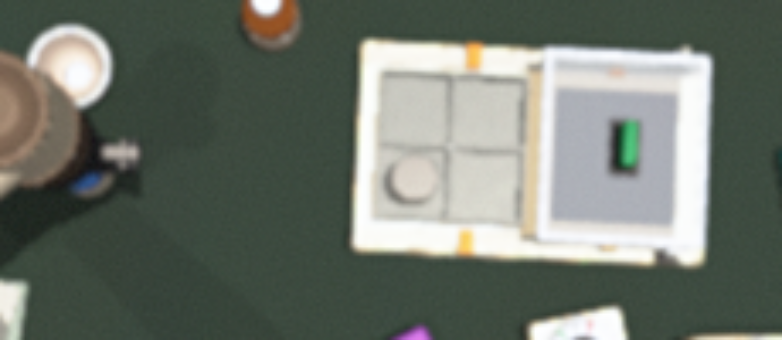

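Blue jar is held. The grey jar is fine at crop (413,178). I'll carry the blue one to the far left bay.

>>> {"fn": "jog_arm", "kwargs": {
  "steps": [0, -10, -40, 0, 0, 0, -22, -80, 0, 0, 0, -34, -120, 0, 0, 0, -46, -160, 0, 0, 0, -58, -200, 0, 0, 0, -70, -245, 0, 0, 0, -82, -285, 0, 0, 0, -88, -310, 0, 0, 0, -88, -310, 20, 0, 0, -88, -310, 40, 0]
}}

```text
t: 16.15
position: [0.654, -0.0176, 0.3082]
tool_rot: [-0.001, 0.009, 1.0, 0.0]
force: [0.5, 0.2, -1.5]
gripper_width: 0.0449
```

>>> {"fn": "jog_arm", "kwargs": {
  "steps": [0, 0, 0, 0, 0, 0, 0, 0, 0, 0]
}}

```text
t: 16.35
position: [0.6543, -0.0161, 0.3092]
tool_rot: [-0.002, 0.008, 1.0, -0.0]
force: [-0.2, 1.3, -1.1]
gripper_width: 0.0448
```

Run:
```python
from h import *
go(.6557,-.0152,.1026,np.pi-.018)
snap('wrist','w11')
```

```text
shift [-1.6  1.  51.6] turn 0.002 cur [ 0.6543 -0.0161  0.3092] th 3.126 tilt [-3.3e-03 -8.0e-04 -1.0e+00] t 16.35
```

View pics/w11.png

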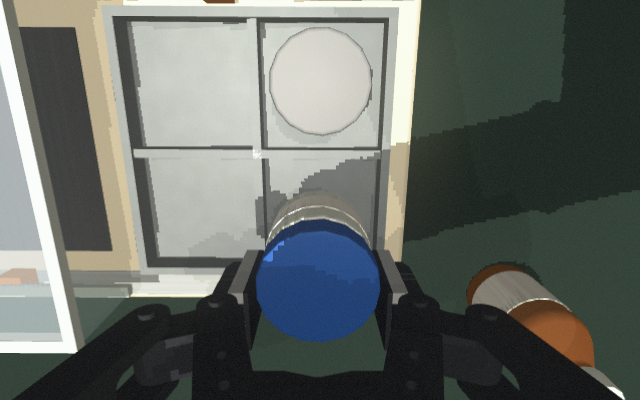

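The jar is over its bay, with the grey jar next to it at (320,80). Lowering.

>>> {"fn": "jog_arm", "kwargs": {
  "steps": [0, -1, 1, 15, 0, 0, -1, 1, 30, 0, 0, -1, 1, 42, 0, 0, -1, 1, 48, 0, 0, -1, 1, 50, 0, 0, -1, 1, 50, 0, 0, -1, 1, 50, 0, 0, -1, 1, 50, 0]
}}

```text
t: 17.2
position: [0.6557, -0.0152, 0.2615]
tool_rot: [0.001, 0.008, 1.0, 0.0]
force: [0.1, -0.1, -1.2]
gripper_width: 0.045
```

>>> {"fn": "jog_arm", "kwargs": {
  "steps": [0, 0, 0, 2, 0, 0, 0, 0, 4, 0, 0, 0, 0, 4, 0, 0, 0, 0, 4, 0]
}}

```text
t: 17.6
position: [0.6556, -0.0151, 0.2576]
tool_rot: [0.0, 0.008, 1.0, -0.0]
force: [-1.5, 0.6, 4.9]
gripper_width: 0.0449
```

>>> {"fn": "jog_arm", "kwargs": {
  "steps": [0.72, 0, 0, 0, 0, 0.72, 0, 0, 0, 0, 0.72, 0, 0, 0, 0, 0.72, 0, 0, -30, 0, 0.72, 0, 0, -70, 0, 0.72, 0, 0, -110, 0, 0.72, 0, 0, -140, 0, 0.72, 0, 0, -140, 0]
}}

```text
t: 18.4
position: [0.6563, -0.0153, 0.4027]
tool_rot: [0.006, 0.008, 1.0, 0.0]
force: [-0.0, 0.4, -0.6]
gripper_width: 0.0616
```

Run:
```python
from h import *
snap('wrist','w12'); p,d,m,X=top('t12'); blobs(X,.1,.118);blobs(X,.142,.17)
go(.6145,-.2195,.24,np.pi-.018)
```

```text
(0.1, 0.118) px [323. 161.] n 116 rect [649.8 -14.9] [44.8 35.2] 83.3 circ [654.9 -16.1] 23.1
(0.1, 0.118) px [322. 182.] n 149 rect [580.7 -13.6] [44.6 43.8] 1.7 circ [580.6 -14.7] 23.1
(0.142, 0.17) px [385. 172.] n 68 rect [ 613.9 -218.5] [13.6 42.6] 89.9 circ [ 613.8 -219.3] 21.4
shift [  37.5 -205.     2. ] turn 0.002 cur [ 0.6553 -0.0152  0.3972] th 3.125 tilt [ 1.2e-03  8.0e-04 -1.0e+00] t 18.5
```

View pics/w12.png

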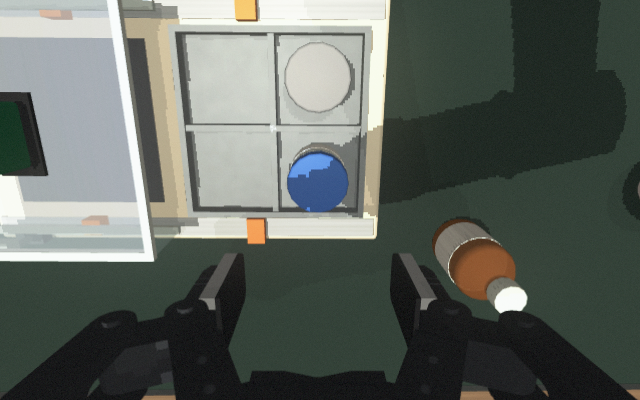

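Both jars stand in bays: grey (318,78), blue (318,182). The hood handle is at (.614,-.219).

>>> {"fn": "jog_arm", "kwargs": {
  "steps": [0.6, 8, -45, 0, 0, 0.6, 16, -90, 0, 0, 0.6, 24, -135, 0, 0, 0.6, 32, -175, 0, 0, 0.6, 38, -204, 0, 0, 0.6, 38, -204, 0, 0, 0.6, 38, -204, 30, 0, 0.6, 38, -204, 60, 0, 0.6, 38, -204, 60, 0, 0.6, 38, -204, 60, 0]
}}

```text
t: 19.5
position: [0.6145, -0.2181, 0.3359]
tool_rot: [-0.001, 0.008, 1.0, -0.0]
force: [-0.0, 0.7, 1.1]
gripper_width: 0.0515
```

Run:
```python
from h import *
go(.6142,-.219,.147,np.pi-.018)
snap('wrist','w13')
p,d,m,X=top('t13'); blobs(X,.1,.118)
```

```text
shift [ 0.2 -0.9 33.9] turn 0.003 cur [ 0.6145 -0.2181  0.3359] th 3.126 tilt [-2.5e-03 -4.0e-04 -1.0e+00] t 19.5
(0.1, 0.118) px [321. 162.] n 66 rect [647.4  -8.4] [42.9 23.5] 51.8 circ [651.7 -11.8] 21.6
(0.1, 0.118) px [320. 181.] n 107 rect [581.1  -7.6] [31.8 44.7] 83.1 circ [580.4 -13.5] 22.4
```

View pics/w13.png

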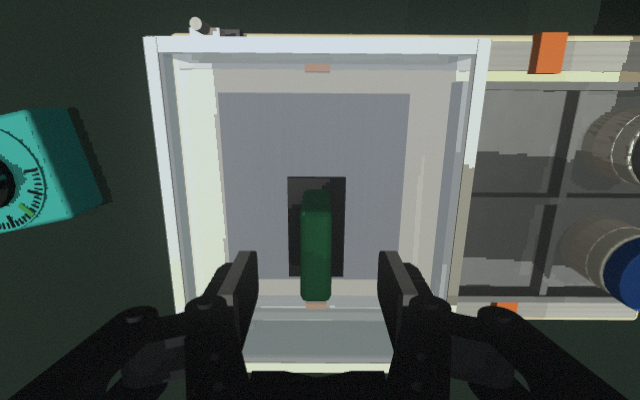

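View pics/t13.png

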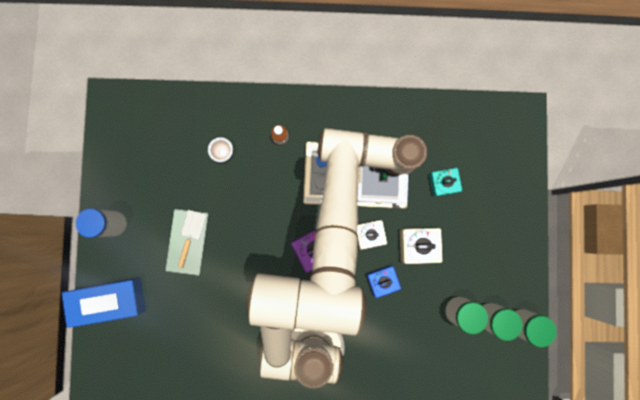

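The handle at (316,240) is centred between the jaws, and no other jars are on the bench. I'll go down and grip.

>>> {"fn": "jog_arm", "kwargs": {
  "steps": [0.6, 0, -1, 15, 0, 0.6, 0, -1, 28, 0, 0.6, 0, -1, 33, 0, 0.6, 0, -1, 33, 0, 0, 0, -1, 33, 0, 0, 0, -1, 33, 0, 0, 0, -1, 33, 0, 0, 0, -1, 33, 0, 0, 0, -1, 33, 0],
  "force": 40
}}

```text
t: 20.5
position: [0.6144, -0.2196, 0.3045]
tool_rot: [0.001, 0.008, 1.0, -0.0]
force: [-1.2, 1.1, 3.4]
gripper_width: 0.0134
```

Run:
```python
from h import *
go(.6178,-.0515,.166,np.pi-.018); print(get_state()['gripper_width'])
```

```text
shift [ -0.7 168.1 -16.5] turn 0.002 cur [ 0.6144 -0.2196  0.3045] th 3.125 tilt [ 1.4e-03 -3.0e-04 -1.0e+00] t 20.5
0.01341192815268538
```

>>> {"fn": "jog_arm", "kwargs": {
  "steps": [0, 0, 0, -7, 0, 0, 0, 0, -14, 0, 0, 0, 0, -20, 0, 0, 0, 0, -20, 0, 0, 0, 20, -20, 0, 0, 0, 40, -20, 0, 0, 0, 60, -20, 0, 0, 0, 80, -20, 0, 0, 0, 100, -20, 0, 0, 0, 100, -20, 0]
}}

```text
t: 21.5
position: [0.6163, -0.1175, 0.324]
tool_rot: [0.001, 0.007, 1.0, 0.0]
force: [3.4, 1.5, -4.0]
gripper_width: 0.0134
```

>>> {"fn": "jog_arm", "kwargs": {
  "steps": [0, 0, 20, 0, 0, 0, 0, 40, 0, 0, 0, 0, 55, 0, 0, 0, 0, 66, 0, 0, 0, 0, 68, 0, 0, 0, 0, 68, 0, 0, 0, 0, 68, 0, 0]
}}

```text
t: 22.2
position: [0.6176, -0.0515, 0.3241]
tool_rot: [0.001, 0.008, 1.0, 0.0]
force: [4.9, 0.5, -3.7]
gripper_width: 0.0138
```

Run:
```python
from h import *
go(.6178,-.0515,.147,np.pi-.018); print(get_state()['gripper_width'],get_state()['force'])
snap('side','s14')
```

```text
shift [-0.2 -0.  22.1] turn 0.002 cur [ 0.6176 -0.0515  0.3241] th 3.126 tilt [ 2.8e-03  2.0e-04 -1.0e+00] t 22.2
0.013846283301650442 [ 4.9136277   0.4996637  -3.67818437]
```

View pics/s14.png

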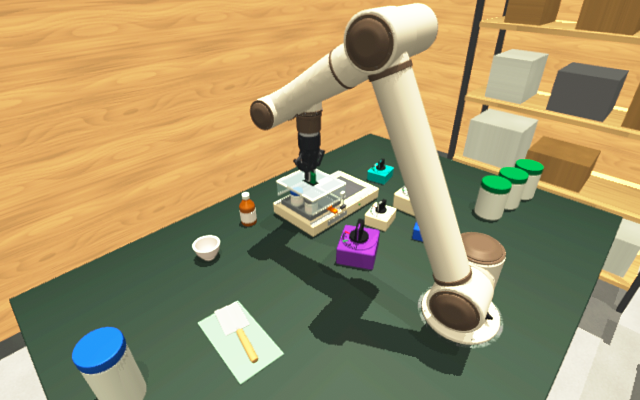

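The hood is lifted over the tray at (310,185) and aligned. I'll nudge it onto the stop and lower it.

>>> {"fn": "jog_arm", "kwargs": {
  "steps": [0, 0, 2, 0, 0, 0, 0, 2, 0, 0, 0, 0, 2, 7, 0, 0, 0, 2, 14, 0, 0, 0, 2, 19, 0, 0, 0, 2, 20, 0, 0, 0, 2, 20, 0, 0, 0, 2, 20, 0]
}}

```text
t: 23.05
position: [0.6176, -0.0509, 0.3046]
tool_rot: [0.001, 0.008, 1.0, -0.001]
force: [5.5, -5.5, -3.3]
gripper_width: 0.0133
```

Run:
```python
from h import *
go(.6178,-.0515,.147,np.pi-.018); print(get_state()['gripper_width'],get_state()['force'])
```

```text
shift [-0.2 -0.6  2.6] turn 0.002 cur [ 0.6176 -0.0509  0.3046] th 3.125 tilt [ 0.0025 -0.002  -1.    ] t 23.05
0.013253807990339104 [ 5.48875344 -5.46084842 -3.28083999]
```

Release and check. It should drop the last bit by itself.

>>> {"fn": "jog_arm", "kwargs": {
  "steps": [0, 0, 0, 0, 0, 0.6, 0, 0, 0, 0, 0.6, 0, 0, 0, 0, 0.6, 0, 0, 0, 0, 0.6, 0, 0, -40, 0, 0.6, 0, 0, -80, 0, 0.6, 0, 0, -110, 0, 0.6, 0, 0, -110, 0]
}}

```text
t: 23.85
position: [0.6174, -0.0494, 0.4198]
tool_rot: [0.005, 0.007, 1.0, 0.0]
force: [0.3, -0.2, -0.6]
gripper_width: 0.0514
```

Run:
```python
from h import *
snap('wrist','w15'); p,d,m,X=top('t15'); blobs(X,.142,.18); blobs(X[100:],.075,.1)
s=X[...,2]; q=X[(s>.14)&(s<.18)&(X[...,0]<.64)]; print(np.percentile(q[:,2],[50,90]))
go(.4085,-.1935,.24,np.pi/2); 
p,d,m=snap('side','s15'); cv2.imwrite('pics/c15.png',cv2.resize(p[150:250,230:430],None,fx=4,fy=4)[:,:,::-1])
```

```text
(0.075, 0.1) px [373. 134.] n 52 rect [ 409.  -193.8] [13.6 41.5] 1.7 circ [ 408.8 -193.9] 21.0
(0.075, 0.1) px [423. 145.] n 134 rect [ 374.1 -367.2] [52.4 59.2] 84.8 circ [ 375.7 -368.5] 31.7
(0.075, 0.1) px [314. 143.] n 68 rect [374.4   4.5] [20.8 42.5] 28.3 circ [369.6   2.1] 21.5
(0.075, 0.1) px [318. 154.] n 56 rect [337.2 -11.1] [16.5 46.8] 28.2 circ [342.   -8.6] 23.4
(0.075, 0.1) px [386. 183.] n 55 rect [ 244.8 -243.4] [14.8 41.8] 17.5 circ [ 244.5 -243.5] 21.4
[0.16282796 0.16622599]
shift [ 205.7 -147.4   19.1] turn 1.555 cur [ 0.6165 -0.0494  0.4143] th 3.126 tilt [ 8.e-04  7.e-04 -1.e+00] t 23.95
```

View pics/w15.png

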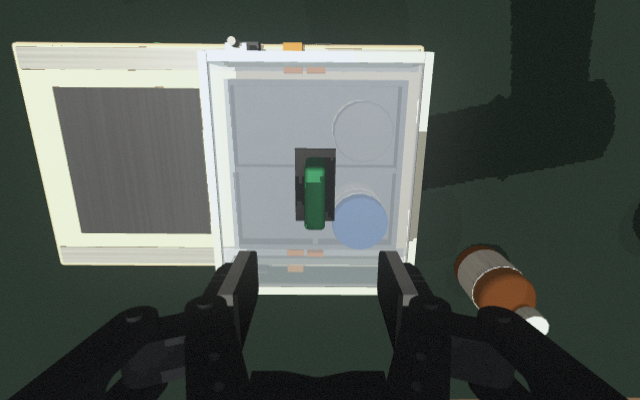

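View pics/c15.png

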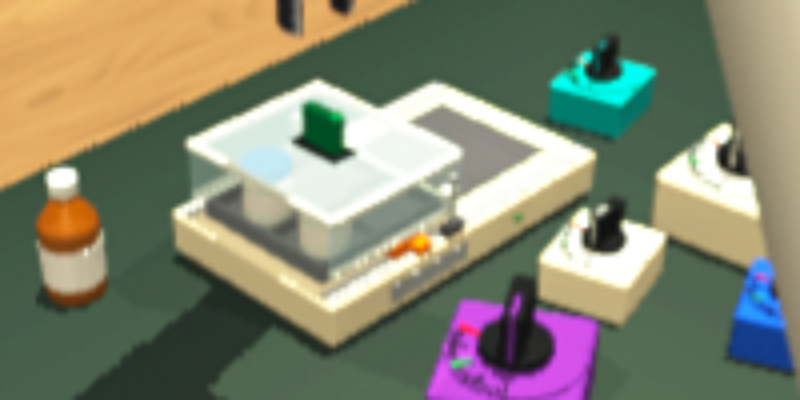

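Hood looks closed and down, with both jars under it (wrist: lids at (362,130) and (360,220)). Next is the timer. I need a turn of −1.62 so that the jaws lie across the bar.

>>> {"fn": "jog_arm", "kwargs": {
  "steps": [0.6, 20, -14, 0, -0.14, 0.6, 40, -28, 0, -0.28, 0.6, 60, -43, 0, -0.42, 0.6, 82, -59, 0, -0.56, 0.6, 104, -75, 0, -0.7, 0.6, 126, -91, 0, -0.84, 0.6, 148, -107, 0, -0.98, 0.6, 170, -123, 0, -1.12, 0.6, 190, -138, 0, -1.26, 0.6, 205.5, -147.5, 0, -1.4]
}}

```text
t: 25.0
position: [0.4074, -0.1943, 0.4121]
tool_rot: [-0.001, -0.64, 0.768, 0.002]
force: [0.4, 1.1, 0.6]
gripper_width: 0.0512
```

Run:
```python
from h import *
s=get_state(); print(s['joint_positions'].round(3)); go(.4088,-.1937,.16,-1.536)
```

```text
[-0.083  0.079 -0.381 -0.    -1.115 -0.099]
shift [-0.8 -1.7 97.1] turn -0.217 cur [ 0.4074 -0.1943  0.4121] th -1.753 tilt [-4.e-03  7.e-04 -1.e+00] t 25.0
```

>>> {"fn": "jog_arm", "kwargs": {
  "steps": [0.6, 0, 0, 20, -0.1, 0.6, 0, -1, 50, -0.21, 0.6, 0, -1, 80, -0.21, 0.6, 0, -1, 97, -0.21, 0.6, 0, -1, 97, -0.21, 0.6, 0, -1, 97, -0.21]
}}

```text
t: 25.6
position: [0.41, -0.1939, 0.3162]
tool_rot: [0.001, 0.715, -0.699, -0.001]
force: [0.8, 0.6, 0.5]
gripper_width: 0.0514
```

Run:
```python
from h import *
go(.4088,-.1937,.08,-1.536)
snap('wrist','w16'); p,d,m,X=top('t16'); blobs(X,.142,.18); blobs(X[100:],.075,.1)
```

```text
shift [-0.2  1.1 81.2] turn -0.011 cur [ 0.41   -0.1939  0.3162] th -1.547 tilt [-2.2e-03 -1.0e-04 -1.0e+00] t 25.6
(0.142, 0.18) px [334. 169.] n 65 rect [618.4 -51.9] [44.3 13.3] 0.3 circ [618.2 -52. ] 22.4
(0.075, 0.1) px [423. 145.] n 136 rect [ 374.9 -368. ] [59.1 55.8] 37.5 circ [ 375.7 -367.3] 31.4
(0.075, 0.1) px [311. 145.] n 51 rect [366.   18.3] [19.4 35.1] 29.6 circ [362.   16.3] 18.1
(0.075, 0.1) px [386. 183.] n 60 rect [ 245.5 -243. ] [13.7 42.2] 22.1 circ [ 246.2 -242.5] 21.4
```

View pics/w16.png

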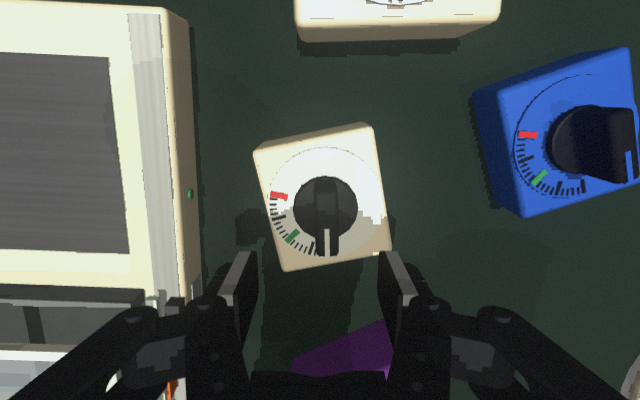

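The small cream timer is at (325,205) with its bar along the picture's vertical, between the jaws, and the pointer at (325,240). The hood handle is at (.618,-.052), the same as when closed. Going down to grip.

>>> {"fn": "jog_arm", "kwargs": {
  "steps": [0.6, 0, 1, 25, -0.01, 0.6, 0, 1, 50, -0.01, 0.6, 0, 1, 70, -0.01, 0.6, 0, 1, 79, -0.01, 0.6, 0, 1, 79, -0.01, 0, 0, 1, 79, -0.01, 0, 0, 1, 79, -0.01, 0, 0, 1, 79, -0.01, 0, 0, 1, 79, -0.01, 0, 0, 1, 79, -0.01],
  "force": 30
}}

```text
t: 26.7
position: [0.4061, -0.194, 0.2382]
tool_rot: [0.003, 0.718, -0.696, -0.003]
force: [-8.1, -0.1, 7.0]
gripper_width: 0.0132
```

Run:
```python
from h import *
go(.4088,-.1937,.08,-1.536); s=get_state(); print(s['gripper_width'],s['force'],s['torque'])
for f in('t0','t16'):
    try: p,d,m=load('top0' if f=='t0' else f)
    except Exception as e: print(e); continue
    vv,uu=np.mgrid[160:182,322:346]; X=depthpt(m,np.c_[uu.ravel(),vv.ravel()],d); q=X[X[:,2]>.142]; w=X[(X[:,2]>.11)&(X[:,2]<.135)]; print(f,q.mean(0),q[:,2].max(),np.median(w[:,2]) if len(w) else None)
```

```text
shift [-0.2 -2.7  3.2] turn -0.003 cur [ 0.4061 -0.194   0.2382] th -1.539 tilt [-8.5e-03  8.0e-04 -1.0e+00] t 26.7
0.013174444993881958 [-8.11950792 -0.08245807  7.03685547] [0.01991496 2.3393146  0.11337568]
t0 [ 0.61395361 -0.05052278  0.18234055] 1.5615584242695975 0.12367213049703885
t16 [ 0.61109186 -0.04969224  0.2036166 ] 1.5615584242695975 0.12347136190512686
```

Gripped, width 13 mm. The hood plate height matches the start (123.5 against 123.7 mm), so it is down. I'll turn clockwise, shifting 2 mm to relieve the side force.

>>> {"fn": "jog_arm", "kwargs": {
  "steps": [0, 0, 2, 0, 0, 0, 0, 2, 0, 0.12, 0, 0, 2, 0, 0.24, 0, 0, 2, 0, 0.36, 0, 0, 2, 0, 0.48, 0, 0, 2, 0, 0.6, 0, 0, 2, 0, 0.72, 0, 0, 2, 0, 0.84, 0, 0, 2, 0, 0.96, 0, 0, 2, 0, 1]
}}

```text
t: 27.7
position: [0.4048, -0.1937, 0.2382]
tool_rot: [-0.003, -0.296, 0.955, 0.002]
force: [-7.8, 3.1, 7.6]
gripper_width: 0.0133
```

Run:
```python
from h import *
go(.4068,-.1937,.08,-1.536-1.97); s=get_state(); print(s['gripper_width'],s['force'],s['torque'],s['joint_positions'])
```

```text
shift [-1.7 -1.2  3.2] turn 0.964 cur [ 0.4048 -0.1937  0.2382] th -2.542 tilt [-0.0062  0.0013 -1.    ] t 27.7
0.013323725863882354 [-7.75226357  3.06134373  7.63780122] [1.05164572 1.95593299 0.0794421 ] [-0.08246185  0.30068692 -0.6269287  -0.00126966 -0.6494355  -0.8873077 ]
```

>>> {"fn": "jog_arm", "kwargs": {
  "steps": [0, 0, 0, 0, 0.12, 0, 0, 0, 0, 0.24, 0, 0, 0, 0, 0.36, 0, 0, 0, 0, 0.48, 0, 0, 0, 0, 0.6, 0, 0, 0, 0, 0.72, 0, 0, 0, 0, 0.84, 0, 0, 0, 0, 0.96, 0, 0, 0, 0, 1, 0, 0, 0, 0, 1]
}}

```text
t: 28.7
position: [0.4046, -0.193, 0.2382]
tool_rot: [-0.003, 0.198, 0.98, 0.001]
force: [-7.6, 9.5, 8.6]
gripper_width: 0.0135
```

>>> {"fn": "jog_arm", "kwargs": {
  "steps": [0, 0, 0, 0, 0, 0, 0, 0, 0, 0]
}}

```text
t: 28.9
position: [0.4046, -0.193, 0.2382]
tool_rot: [-0.003, 0.198, 0.98, 0.001]
force: [-7.6, 9.1, 9.7]
gripper_width: 0.0138
```

Run:
```python
from h import *
go(.4068,-.1937,.08,-1.536-1.97); s=get_state(); print(s['gripper_width'],s['force'],s['torque'])
snap('wrist','w17')
```

```text
shift [-2.3  0.2  3.2] turn -0.033 cur [ 0.4046 -0.193   0.2382] th 2.744 tilt [-0.0062  0.0026 -1.    ] t 28.9
0.013764236277493104 [-7.58250382  9.06076888  9.66682703] [ 2.65379574  1.95727037 -0.04716665]
```

View pics/w17.png

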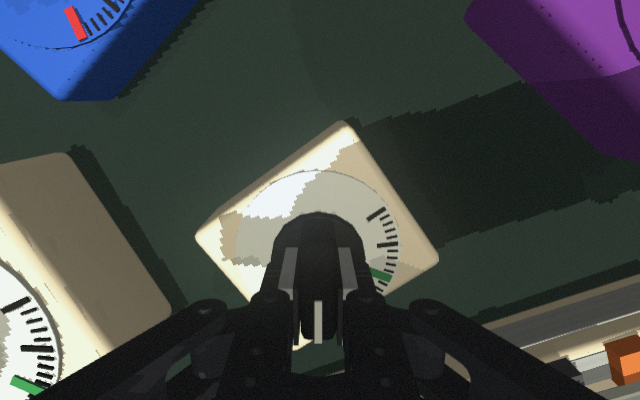

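Run:
```python
from h import *
p,d,m=load('w17')
P=plane(m,[(380,273),(376,214),(387,245)],.046)[:,:2]; ptr=plane(m,[(318,335),(318,310)],.088)[:,:2]
c=np.array([.407,-.1935])
for n,q in(('green',P[0]),('m0?',P[1]),('m5?',P[2]),('ptr',ptr[0]),('ptr2',ptr[1])): print(n,q,np.arctan2(*(q-c)[::-1]))
```

```text
green [ 0.42742467 -0.16882023] 0.8794584975637453
m0? [ 0.39780407 -0.1600722 ] 1.8392538692540101
m5? [ 0.41466464 -0.16059582] 1.3419392385189053
ptr [ 0.41986838 -0.1989568 ] -0.40106340167233334
ptr2 [ 0.40970955 -0.19471312] -0.4209568047869337
```

By the geometry the pointer is at about 2.2, well past 2.0. Now turning back by 1.19.

>>> {"fn": "jog_arm", "kwargs": {
  "steps": [0, 0, 0, 0, -0.12, 0, 0, 0, 0, -0.24, 0, 0, 0, 0, -0.36, 0, 0, 0, 0, -0.48, 0, 0, 0, 0, -0.6, 0, 0, 0, 0, -0.72, 0, 0, 0, 0, -0.84, 0, 0, 0, 0, -0.96, 0, 0, 0, 0, -1.08, 0, 0, 0, 0, -1.19]
}}

```text
t: 29.95
position: [0.4048, -0.1938, 0.2382]
tool_rot: [-0.002, -0.388, 0.922, 0.002]
force: [-6.9, 2.3, 7.7]
gripper_width: 0.0134
```

>>> {"fn": "jog_arm", "kwargs": {
  "steps": [0, 0, 0, 0, 0, 0, 0, 0, 0, 0, 0.6, 0, 0, 0, 0, 0.6, 0, 0, 0, 0, 0.6, 0, 0, 0, 0, 0.6, 0, 0, -30, 0, 0.6, 0, 0, -70, 0, 0.6, 0, 0, -110, 0, 0.6, 0, 0, -110, 0]
}}

```text
t: 30.85
position: [0.4089, -0.1943, 0.3534]
tool_rot: [0.006, -0.387, 0.922, -0.004]
force: [0.8, -0.4, -0.7]
gripper_width: 0.0514
```

Run:
```python
from h import *
go(.4068,-.1937,.08,-1.536-.81)
snap('wrist','w18')
p,d,m,X=top('t18'); blobs(X[100:],.075,.1); blobs(X[110:,180:],.042,.052)
p,d,m=load('w18'); cv2.imwrite('pics/c18.png',cv2.resize(p[100:300,200:450],None,fx=3,fy=3)[:,:,::-1])
```

```text
shift [  1.9   3.3 118.4] turn -0.0 cur [ 0.4089 -0.1943  0.3534] th -2.346 tilt [ 0.0132 -0.0029 -0.9999] t 30.85
(0.075, 0.1) px [423. 145.] n 129 rect [ 374.2 -367.4] [58. 52.] 3.3 circ [ 373.7 -368.9] 29.9
(0.075, 0.1) px [310. 146.] n 40 rect [364.5  18.3] [16.5 33.4] 28.8 circ [359.7  15.6] 16.9
(0.075, 0.1) px [386. 183.] n 59 rect [ 245.3 -242.6] [14.8 41.6] 22.2 circ [ 245.  -242.7] 21.0
(0.042, 0.052) px [204. 171.] n 428 rect [ 245.7 -242.6] [84.5 93.3] 21.1 circ [ 245.2 -242.3] 59.0
```

View pics/c18.png

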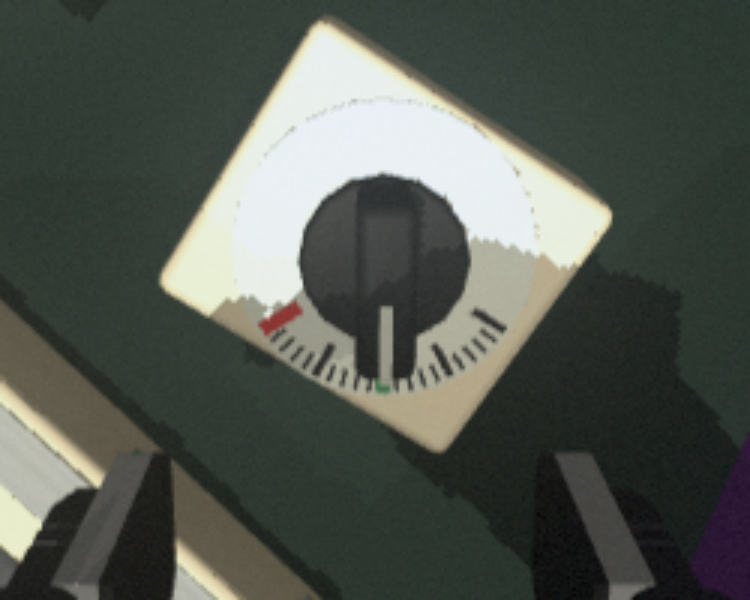

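The pointer (crop (387,345)) sits on the green mark (383,388). I'll clear the arm and check everything.

>>> {"fn": "jog_arm", "kwargs": {
  "steps": [0.6, 0, 0, -30, 0, 0.6, 20, -20, -60, 0, 0.6, 50, -50, -80, 0, 0.6, 80, -80, -80, 0, 0.6, 110, -110, -80, 0, 0.6, 143, -140, -80, 0, 0.6, 143, -140, -80, 0, 0.6, 143, -140, -80, 0]
}}

```text
t: 31.75
position: [0.4064, -0.395, 0.4251]
tool_rot: [-0.001, -0.385, 0.923, 0.002]
force: [0.2, -0.8, -0.2]
gripper_width: 0.0511
```

Run:
```python
from h import *
p,d,m,X=top('t19'); blobs(X[100:],.075,.1); blobs(X,.142,.18); 
cv2.imwrite('pics/c19.png',cv2.resize(p[120:270,200:460],None,fx=3,fy=3)[:,:,::-1])
sub=X[115:155,190:232].copy(); s=(sub[...,2]>.035)&(sub[...,2]<.055); print('timer',cv2.minAreaRect((sub[s][:,:2]*1000).astype(np.float32)))
w=X[30:110,140:190]; 
q=X[55:90,150:185].reshape(-1,3); w=q[(q[:,2]>.11)&(q[:,2]<.135)]; print('plate z',np.median(w[:,2]),len(w))
q=load('top0'); vv,uu=np.mgrid[155:190,310:345]; Y=depthpt(q[2],np.c_[uu.ravel(),vv.ravel()],q[1]); w=Y[(Y[:,2]>.11)&(Y[:,2]<.135)]; print('plate z start',np.median(w[:,2]),len(w))
p,d,m=snap('side','s19'); cv2.imwrite('pics/c20.png',cv2.resize(p[150:290,180:440],None,fx=3,fy=3)[:,:,::-1])
s=get_state(); print(s['position'],s['t'],s['force'])
```

```text
(0.075, 0.1) px [373. 134.] n 53 rect [ 408.8 -192.4] [39.8 12.5] 46.8 circ [ 409.4 -192.8] 20.1
(0.075, 0.1) px [313. 144.] n 75 rect [371.5  10. ] [21.1 54.7] 28.7 circ [363.3   5.5] 27.4
(0.075, 0.1) px [318. 154.] n 60 rect [335.8  -8.4] [16.5 52.9] 28.1 circ [341.8  -5.2] 26.5
(0.142, 0.18) px [334. 169.] n 67 rect [617.7 -52.1] [13.5 44.2] 89.9 circ [617.6 -50.9] 22.2
timer ((408.61639404296875, -193.8001708984375), (83.7457504272461, 95.19219970703125), 12.868834495544434)
plate z 0.12315618766458902 1150
plate z start 0.12345279642875129 1155
[ 0.40662356 -0.39356666  0.42641749] 31.85 [-1.2119837  -0.03700243  0.14962222]
```

View pics/c19.png

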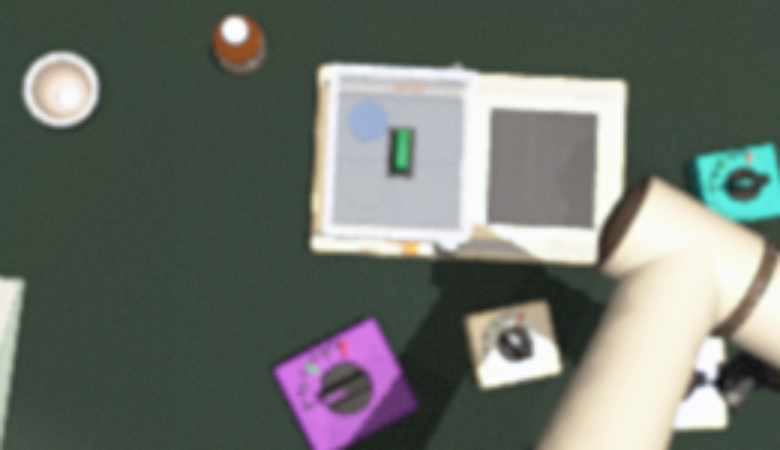

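View pics/c20.png

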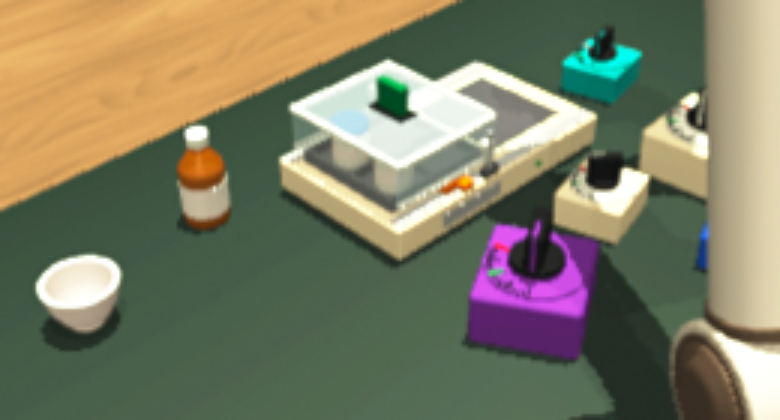

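Handle position and plate height match the closed start pose. The knob bar reads 56° (0.98 rad) from the box's zero, and both jars show under the hood. I'm handing in.

```bash
python3 -c "
from bench import *
print(sign_off())"
```

```text
the job is handed in; nothing more can be done
None
```

I opened the hood over the bumps and stood the two jars present (grey and blue lid) in the two bays at the tray's +y end. Then I closed the hood over them, turned the small cream timer to about 2.2 rad, set it back to the green mark and let go. I handed in at about 32 s of robot time; `sign_off()` reports no verdict.

- **Hood:** In the last pictures its handle is at (0.618, -0.052), the same place as at the start. Its plate height is 123.2 mm, against 123.5 mm at the start, so it is closed and down.
- **Jars:** Just before closing, both measured within about 2 mm of their bay centres. Both still show upright under the hood in the last pictures.
- **Timer:** The final setting reads 0.98 rad from the bar's angle in the top view and 0.99 rad from the wrist turn. A close wrist view showed the pointer on the green mark. At the top of the turn the image gave 2.28 rad and the wrist turn 2.19 rad; these disagree slightly but both are well past 2.0.
- **Left alone:** The bottle and bowl look unmoved in the last pictures. The spatula was mostly outside those crops, but the arm never went near it. No check failed.

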